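Load a slide carrier up the ramp into the inspection dock

ROBOT

A 7-joint arm with a two-finger parallel gripper is mounted at the origin on the work surface. World frame = base frame: x ahead of the robot, y to its left, z up, the work surface at z = 0. Lengths are in m, angles in rad, forces in N, time in s.
With the tool pointing down it reaches from about 0.4 to 0.85 m from the base axis. Payload 10.4 kg.
Tool frame: the origin (TCP) lies where the fingers leave the gripper's body, on its centre line; the fingertips stand 73 mm ahead of it and the grasp point (between the pads) lies 54 mm ahead of it; z points along the fingers, y is the direction in which the jaws open and shut (so a half turn about z gives the same grasp; the last joint's range is limited). The gripper opens to 85 mm and grips with 20 to 120 N. Pads are 22 mm wide; open, the fingers measure 114 mm over their backs; the gripper's body (76 mm by 85 mm) begins 54 mm behind the grasp point. The pads swing forward as they close: fully open they stand 13 mm farther back than shut.
Start: joints at [-1.33, 0.332, -0.065, 1.46, 0.022, 1.35, -0.088], TCP at [0.163, 0.603, 0.304] pointing down, gripper open.
Joint ranges: [-2.6, 2.6], [-0.5, 2.12], [-1.47, 1.34], [0.16, 2.42], [-1.27, 4.41], [0.06, 2.06], [-2.6, 2.6]. Speed limits (rad/s): [2.22, 2.22, 2.79, 2.79, 3.14, 3.14, 3.14].

INTERFACE

Orientations are given as a unit quaternion [x, y, z, w].
In Python, from workcell import get_obs, camera, camera_model, hand_in gives the robot as it stands.
- The arm moves only by the shell command python3 -m crank 'ROWS' [FORCE]. ROWS is text: rows parted by semicolons, each of 7 numbers parted by spaces: the shift along the tool's x, y, z in units of 40 mm (1.0 is 40 mm), then the turn, a rotation vector about the tool's x, y, z in units of 8 degrees (1.0 is 8 degrees), then the finger opening in mm, from 0 to 85.4. In form: x y z ax ay az jaw; .... A call has exactly 10 rows; each row shifts and turns the pose as measured when the row begins, along the tool's axes as they then stand; what a row does not reach is not made up. A row lasts 1/10 s, in which the tool goes at most 50 mm and 8.59 degrees, less where a joint would pass 70% of its speed; a pose out of reach is approached as far as the arm can. A call is refused whole if a number of a shift passes 1 or a number of a turn 1, either way. A call with a gripper value outside its range is refused whole. The fingers move at their own pace and stop on an object; FORCE is the grip in N (left out, the last holds). Time passes only in rows, so rows that do not move let the fingers close, or fill a call up. It gives the time, the measured TCP pose, the force and the opening at its end, in the units of the state.
- get_obs(): the state, without advancing time (a new reading comes with each control period).
- camera(name): name is "side" or "top"; returns (picture, depth): 400x640x3 uint8, red, green, blue; 400x640 float32, m along the optical axis (not along the pixel's ray), 0 where there is no reading.
- camera_model(name): a dict with "fx", "fy", "cx", "cy" (pixels), "position" and "rotation" of the camera in the world. Camera axes: x right, y up, looking along -z (the intrinsics and any distortion apply to the point x, -y, -z); pixel columns grow to the right and rows downward; lengths in m; the calibration is good to about 2 mm. A picture is of the moment at which its call begins. camera_model takes no time and is no camera call.
- hand_in(): hands the job in, once; it reports no verdict.
The state is a dict: "clock": time; "joint_pos": joint angles; "joint_velocities": joint speeds; "tau": joint torques, N m; "position": TCP position; "ee_rot": TCP orientation; "ft_force": force on the tool from outside, world axes, zero at the start; "torque": the same for the moment, N m; "grip_width": opening from 0.0 (shut) to 1.0 (fully open).
Only numpy, scipy, OpenCV 4.12 (cv2) and the standard library are available. Lean on these libraries where they do the work, as an engineer would, in place of code of your own. Each camera call takes 0.05 s, during which the arm holds its last target.

TASK

Load the blue slide carrier into the inspection dock: set it down flat in the flared lane at the foot of the ramp, grip rib trailing, let go, then slide it (never lifting it) up the ramp and over the yellow lip until it drops flat into the bay, and press it home against the red sprung tip with a gentle push of about 10 N, never loading the tip beyond 15 N. Leave it lying there still touching the tip, and leave the bottle, the slide box and the beaker where they stand.

Things in the scene. Friction and masses are not known exactly. Their poses are not given: they have to be found in the camera images.
- carrier: Loose blue slide carrier, 0.28 to 0.46 kg: tray 90 (x) by 62 (y) by 12 mm thick with two glass slides on top. On its centre line an upright grip rib, 12 mm wide (y), rises to 36 mm above the underside and runs from the rear end (x = -45 mm, flush with the tray's end) to x = +20 mm. Origin: centre of the underside; +x is its leading end. It starts flat on the bench outside the dock.
- dock: Fixed loading dock. Origin: on the bench, on the centre line, under the far edge of the yellow lip; +x is the push direction, z up. In x: lane -196 to -76 mm, steel ramp -76 to -6 mm rising from 0 to 12 mm, lip -6 to 0 mm (12 mm high), then the bay, its flat floor 7 mm above the bench. Ramp and bay are 67 mm wide between walls 22 mm high. A seated carrier's origin lies at x = 50 to 74 mm.
- lane (a point): Point on the bench in the middle of the lane at the foot of the ramp, 135 mm before the dock's origin; axes as the dock's. The carrier, centred here, lies just before the ramp. The lane is bare bench between two black rails 12 mm high whose inner faces are 87 mm apart at the mouth and narrow to 67 mm at the ramp.
- bridge (a point): Centre of the underside of the white bridge over the bay, 97 mm beyond the dock's origin and 58 mm above the bench; axes as the dock's. The bridge is 34 mm long (x), 93 mm wide, and its top with a small black cap reaches 94 mm above the bench: the carrier cannot be put in from above, it must slide under.
- stop: Fixed blue block at the bay's far end, origin on the bay floor 126 mm beyond the dock's origin, axes as the dock's. A brass screw with a sprung red tip (12 mm wide, 7.5 mm above the floor) points at the lip. It is set anew each time: the tip's free face stands 12 to 30 mm before this origin; find it by feel. Tip: 4.5 N/mm, 5 mm travel, damped, 15 N at most; sliding the carrier itself costs 1 to 4 N.
- bottle: Amber bottle, 42 mm diameter, 85 mm high, loose; leave alone. Origin: centre of the underside.
- slidebox: Green slide storage box, 85 by 100 by 34 mm, loose; leave alone. Origin: centre of the underside.
- beaker: Glass beaker, 52 mm diameter, 65 mm high, loose; leave alone. Origin: centre of the underside.
- nose (a point): Middle of the carrier's leading end face (no rib there), 45 mm ahead of the carrier's origin along its x and 6 mm above its underside; this end goes up the ramp first and meets the tip.

How it is judged:
On the way, in this order (a step that is already met when the one before it is completed fails the run):
1. the carrier lies flat in the lane at the foot of the ramp, rib trailing, let go (x of carrier in the frame of dock between -0.18 and -0.11 m and y of carrier in the frame of dock between -0.015 and 0.015 m and height (world z) of carrier below 0.004 m and angle between carrier's own z axis and vertical below 0.05 rad and angle between the x axis of carrier and the x axis of dock, either way round below 0.25 rad and contact force between the fingers and carrier below 0.1 N and x of nose in the frame of dock above -0.145 m), for 0.2 s.
2. the carrier lies flat in the bay behind the lip and is pressed against the sprung tip with more than 4 N (x of carrier in the frame of dock above 0.046 m and z of carrier in the frame of dock below 0.0095 m and angle between carrier's own z axis and vertical below 0.04 rad and contact force between carrier and stop above 4 N), for 0.2 s.
At the end, for the whole second after the job is handed in: The carrier lies flat (within 0.04 rad) on the bay floor, wholly behind the lip (its centre over 46 mm beyond it) and within 10 mm of the centre line, at rest, still touching the sprung tip (more than 0.1 N) (x of carrier in the frame of dock above 0.046 m and z of carrier in the frame of dock below 0.0095 m and y of carrier in the frame of dock between -0.01 and 0.01 m and angle between carrier's own z axis and vertical below 0.04 rad and contact force between carrier and stop above 0.1 N and linear speed of carrier below 0.01 m/s).
It fails at once if the sprung tip or stop takes more than 15 N from the carrier (contact force between carrier and stop above 15 N).
It fails at once if the carrier is lifted (underside centre more than 28 mm above the bench) over the ramp or bay (x of carrier in the frame of dock above -0.085 m and z of carrier in the frame of dock above 0.028 m).
It fails at once if the bottle is moved more than 15 mm (distance of bottle from where it was at the start of the episode above 0.015 m).
It fails at once if the slide box is moved more than 15 mm (distance of slidebox from where it was at the start of the episode above 0.015 m).
It fails at once if the beaker is moved more than 15 mm (distance of beaker from where it was at the start of the episode above 0.015 m).
It also fails if it takes over 67 s, if anything falls off the work surface, if the arm or the gripper's body presses on something with over 40 N, if the wrist force passes 120 N, or if a joint passes its speed limit or range.

## Working session

There is one attempt and no reset: what is moved stays moved. The work goes in short steps, Python scripts to look and compute and a shell command to move; the robot and the scene stay as the last step left them, time stands still between calls to the robot, and variables do not carry over. Pictures are saved under pics/ and viewed, and the job is handed in when it is done.

```bash
mkdir -p pics; ls; python3 - <<'E'
from workcell import *
import cv2,numpy as np
print(get_obs())
for n in("side","top"):
    p,d=camera(n); cv2.imwrite(f"pics/{n}0.png",p[:,:,::-1]); np.savez(f"{n}0.npz",p=p,d=d); print(camera_model(n))
E
```

```text
pics
{'clock': 0.0, 'joint_pos': array([-1.32962099,  0.33287368, -0.06470084,  1.46094964,  0.02161534,
        1.34990356, -0.08851439]), 'joint_velocities': array([ 7.86022944e-04,  5.12068121e-04,  5.68370883e-04, -1.23110197e-03,
        8.98263905e-04, -3.72724092e-06, -8.07714255e-04]), 'tau': array([-3.86636975e-04, -6.25440431e+01,  4.87019552e-02, -3.91609883e+01,
        1.61437044e-02,  1.00828646e-02,  1.94911257e-05]), 'position': array([0.16288676, 0.6031149 , 0.30311077]), 'ee_rot': array([ 1.31500195e-01,  9.91315884e-01, -7.17059534e-04, -5.37738804e-05]), 'ft_force': array([0.46112252, 0.28182474, 0.65404344]), 'torque': array([-0.03062394, -0.05635514,  0.02130116]), 'grip_width': 1.0013654609451765}
{'fx': 420.35519295439724, 'fy': 420.35519295439724, 'cx': 317.18538919686415, 'cy': 195.9768784836755, 'position': array([0.53356911, 0.62640279, 0.69281788]), 'rotation': array([-0.01378731,  0.40177835,  0.91555024, -0.01232185])}
{'fx': 468.93335393873656, 'fy': 468.93335393873656, 'cx': 323.9831060155657, 'cy': 204.5908620113085, 'position': array([ 0.46329944, -0.04876199,  1.11756776]), 'rotation': array([-0.03585831,  0.04063884,  0.71186253, -0.70022454])}
```

View pics/side0.png

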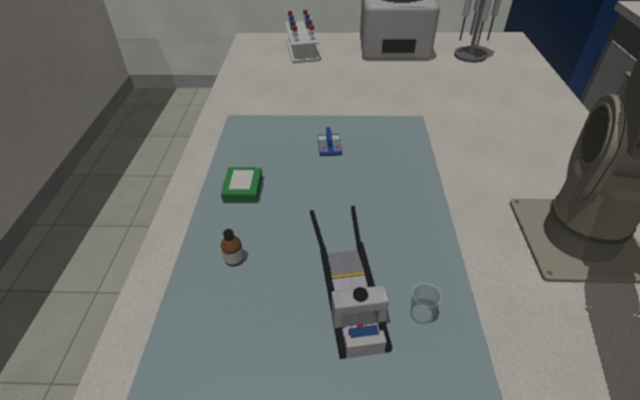

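View pics/top0.png

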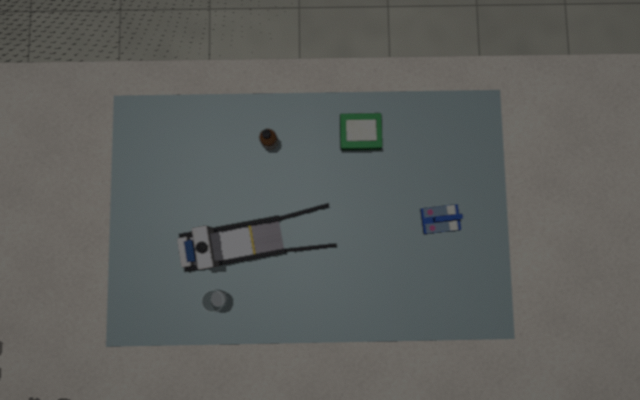

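```bash
cat > h.py <<'E'
from workcell import *
import cv2,numpy as np
from scipy.spatial.transform import Rotation as R
def grab(n):
    p,d=camera(n); return p,d
def ray(n,u,v):
    m=camera_model(n); r=R.from_quat(m["rotation"])
    u=np.atleast_1d(u).astype(float);v=np.atleast_1d(v).astype(float)
    c=np.stack([(u-m["cx"])/m["fx"],-(v-m["cy"])/m["fy"],-np.ones_like(u)],-1)
    return np.array(m["position"]),r.apply(c)
def onz(n,u,v,z):
    o,d=ray(n,u,v); t=(z-o[2])/d[:,2]; return o+d*t[:,None]
def bydepth(n,u,v,dep):
    o,d=ray(n,u,v); return o+d*np.atleast_1d(dep)[:,None]
def proj(n,P):
    m=camera_model(n); c=R.from_quat(m["rotation"]).inv().apply(np.atleast_2d(P)-m["position"])
    return np.stack([m["cx"]+m["fx"]*c[:,0]/-c[:,2], m["cy"]-m["fy"]*c[:,1]/-c[:,2]],-1)
E
python3 - <<'E'
from h import *
for n in("side","top"):
    f=np.load(n+"0.npz");p,d=f['p'],f['d']; print(camera_model(n).keys())
    # bench height check
    for u,v in ((300,300),(480,300),(150,200)) if n=="top" else((280,150),(250,350),(450,250)):
        print(n,u,v,d[v,u],bydepth(n,u,v,d[v,u]))
a=np.load("top0.npz")['p'][:,:,::-1]
cv2.imwrite("pics/t_dock.png",cv2.resize(a[190:285,170:345],None,fx=4.5,fy=4.5,interpolation=cv2.INTER_CUBIC))
cv2.imwrite("pics/t_car.png",cv2.resize(a[190:250,400:480],None,fx=8,fy=8,interpolation=cv2.INTER_CUBIC))
b=np.load("side0.npz")['p'][:,:,::-1]
cv2.imwrite("pics/s_dock.png",cv2.resize(b[200:360,300:450],None,fx=3.7,fy=3.7,interpolation=cv2.INTER_CUBIC))
E
```

```text
dict_keys(['fx', 'fy', 'cx', 'cy', 'position', 'rotation'])
side 280 150 1.1602528 [[ 0.67837403 -0.30923843  0.00257672]]
side 250 350 0.7310502 [[0.67295133 0.27405418 0.00270063]]
side 450 250 0.89110947 [[0.28221333 0.03916213 0.00112965]]
dict_keys(['fx', 'fy', 'cx', 'cy', 'position', 'rotation'])
top 300 300 1.1009214 [[ 0.36045406  0.00272182 -0.00142441]]
top 480 300 1.1011136 [[ 0.35333556 -0.41986457  0.00085717]]
top 150 200 1.1203576 [[0.60214462 0.35810933 0.00254132]]
```

View pics/t_dock.png

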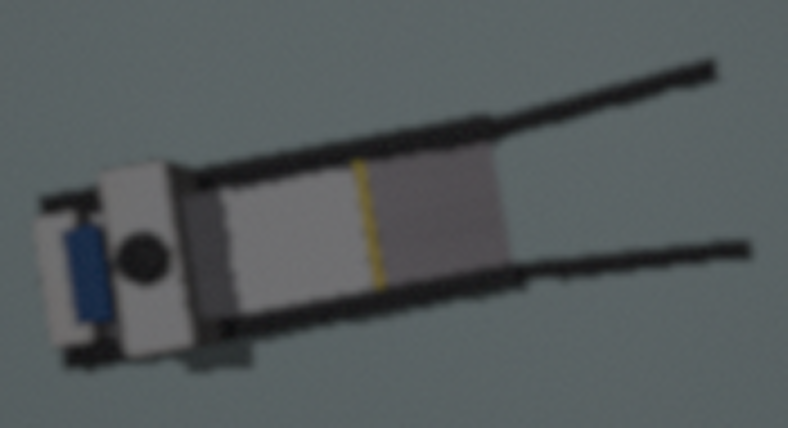

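View pics/t_car.png

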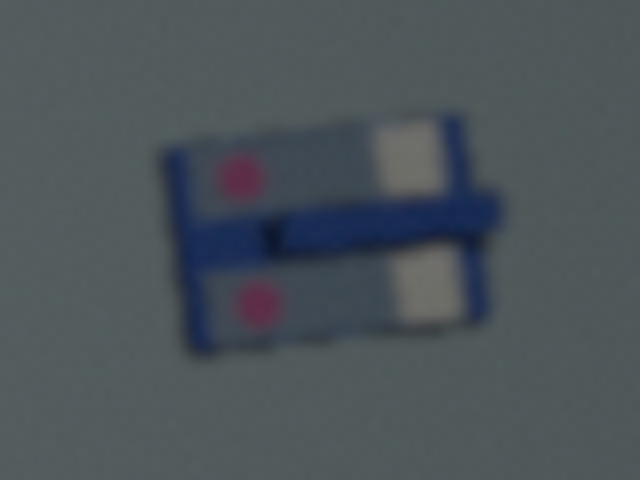

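View pics/s_dock.png

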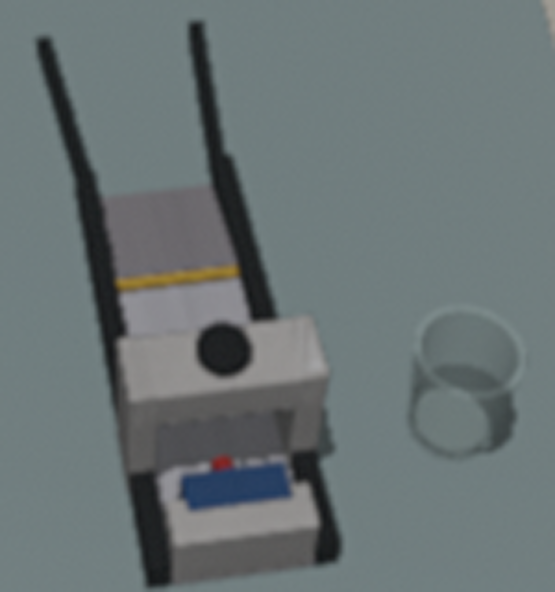

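```bash
python3 - <<'E'
from h import *
T=np.load("top0.npz");S=np.load("side0.npz")
def cr(pts,s,u0,v0): pts=np.array(pts,float); return u0+(pts[:,0]+.5)/s-.5, v0+(pts[:,1]+.5)/s-.5
P=onz("top",*cr([(165,148),(463,115),(488,322),(195,355)],8,400,190),0.012)
print("car corners",P.round(4),"ctr",P.mean(0).round(4))
print("len",np.linalg.norm(P[0]-P[1]),np.linalg.norm(P[3]-P[2]),"wid",np.linalg.norm(P[0]-P[3]),np.linalg.norm(P[1]-P[2]))
x=(P[0]+P[3]-P[1]-P[2]); print("yaw",np.degrees(np.arctan2(x[1],x[0])))
# rib top
Q=onz("top",*cr([(500,192),(500,228),(270,222),(285,256)],8,400,190),0.036); print("rib",Q.round(4))
x=Q[2]+Q[3]-Q[0]-Q[1]; print("yaw rib",np.degrees(np.arctan2(x[1],x[0])), np.linalg.norm(x)/2)
# saturated blue in each view
for n,f in(("top",T),("side",S)):
    p=f['p'];hsv=cv2.cvtColor(p,cv2.COLOR_RGB2HSV)
    m=((hsv[...,0]>105)&(hsv[...,0]<130)&(hsv[...,1]>120)).astype(np.uint8)
    k,l,st,c=cv2.connectedComponentsWithStats(m); print(n,"blue",[(s.tolist(),cc.round(1).tolist()) for s,cc in zip(st[1:],c[1:]) if s[4]>15])
    m=((hsv[...,0]>15)&(hsv[...,0]<32)&(hsv[...,1]>110)).astype(np.uint8)
    k,l,st,c=cv2.connectedComponentsWithStats(m)
    for i in range(1,k):
        if st[i][4]>15:
            v,u=np.nonzero(l==i); W=onz(n,u,v,0.012); w=W[:,:2]-W[:,:2].mean(0); U,s,V=np.linalg.svd(w); print(n,"yellow",st[i],W.mean(0).round(4),"dir",V[0],"ext",np.ptp(w@V[0]), np.ptp(w@V[1]))
    m=(((hsv[...,0]<6)|(hsv[...,0]>174))&(hsv[...,1]>150)).astype(np.uint8)
    k,l,st,c=cv2.connectedComponentsWithStats(m); print(n,"red",[(s.tolist(),cc.round(1).tolist()) for s,cc in zip(st[1:],c[1:]) if s[4]>2])
# dock outline top view: ramp corners foot z=0, wall tops
def g(pts,z): return onz("top",*cr(pts,4.5,170,190),z)
print("rail ends",g([(712,68),(748,250)],0.012).round(4))
print("bridge top corners",g([(102,172),(165,162),(193,345),(128,355)],0.090).round(4), "cap",g([(143,258)],.094))
print("ramp foot",g([(492,140),(512,268)],0.0).round(4))
E
```

```text
car corners [[ 0.5714 -0.2853  0.012 ]
 [ 0.5798 -0.3743  0.012 ]
 [ 0.5182 -0.3788  0.012 ]
 [ 0.5099 -0.2918  0.012 ]] ctr [ 0.5448 -0.3326  0.012 ]
len 0.08937987557810974 0.08738143238326458 wid 0.061787298903632215 0.0617228382215732
yaw 95.42324863015901
rib [[ 0.5547 -0.3769  0.036 ]
 [ 0.5442 -0.3764  0.036 ]
 [ 0.547  -0.3098  0.036 ]
 [ 0.5371 -0.3137  0.036 ]]
yaw rib 96.47215138862815 0.06532612722200412
top blue [([421, 205, 41, 29, 296], [440.0, 218.6]), ([185, 240, 10, 22, 141], [189.8, 250.6])]
top yellow [249 225   6  29  34] [0.506  0.1142 0.012 ] dir [-0.98483184 -0.17351153] ext 0.06692342583427204 0.0027247501246183926
top red []
side blue [([509, 0, 110, 98, 4997], [572.1, 30.5]), ([320, 128, 22, 27, 179], [329.9, 145.4]), ([350, 326, 28, 11, 215], [363.2, 331.0])]
side yellow [331 272  34   6  93] [0.5004 0.1162 0.012 ] dir [0.98598867 0.16681232] ext 0.06705222758228657 0.006617635058347727
side red [([304, 11, 2, 2, 3], [304.7, 11.3]), ([289, 12, 2, 2, 3], [289.3, 12.3]), ([310, 25, 3, 4, 8], [310.8, 26.2]), ([293, 26, 3, 4, 9], [294.1, 27.7]), ([358, 324, 4, 3, 8], [359.5, 324.8])]
rail ends [[ 0.5829 -0.0664  0.012 ]
 [ 0.487  -0.0835  0.012 ]]
bridge top corners [[0.5284 0.2324 0.09  ]
 [0.5328 0.2019 0.09  ]
 [0.4442 0.1875 0.09  ]
 [0.4399 0.2187 0.09  ]] cap [[0.48628573 0.21104585 0.094     ]]
ramp foot [[0.5477 0.0508 0.    ]
 [0.4799 0.0407 0.    ]]
```

```bash
python3 - <<'E'
from h import *
T=np.load("top0.npz");S=np.load("side0.npz")
b=S['p'][:,:,::-1]
cv2.imwrite("pics/s_car.png",cv2.resize(b[120:165,305:355],None,fx=12,fy=12,interpolation=cv2.INTER_CUBIC))
def tri(a,b):
    o1,d1=ray("top",*a);o2,d2=ray("side",*b);d1=d1[0]/np.linalg.norm(d1);d2=d2[0]/np.linalg.norm(d2)
    t=np.linalg.lstsq(np.stack([d1,-d2],1),o2-o1,rcond=None)[0]; p,q=o1+t[0]*d1,o2+t[1]*d2; return (p+q)/2,np.linalg.norm(p-q)
def cen(n,f):
    hsv=cv2.cvtColor(f['p'],cv2.COLOR_RGB2HSV); m=((hsv[...,0]>15)&(hsv[...,0]<32)&(hsv[...,1]>110)).astype(np.uint8)
    k,l,st,c=cv2.connectedComponentsWithStats(m)
    i=[i for i in range(1,k) if st[i][2]>3 and st[i][4]>25 and (st[i][1]>200)][0]; return c[i]
print("lip tri",tri(cen("top",T),cen("side",S)))
for pts,s,z in (([(44,40),(197,23)],3.7,.012),):
    p=np.array(pts,float); print("side rail ends",onz("side",300+(p[:,0]+.5)/s-.5,200+(p[:,1]+.5)/s-.5,z))
cap=np.array([224,348.])/3.7; print("side cap",onz("side",300+cap[0],200+cap[1],.094))
E
```

```text
lip tri (array([0.50319755, 0.11469999, 0.01035529]), np.float64(0.005635880377099255))
side rail ends [[ 0.58032517 -0.06383298  0.012     ]
 [ 0.4846384  -0.08080393  0.012     ]]
side cap [[0.4838362  0.21719965 0.094     ]]
```

View pics/s_car.png

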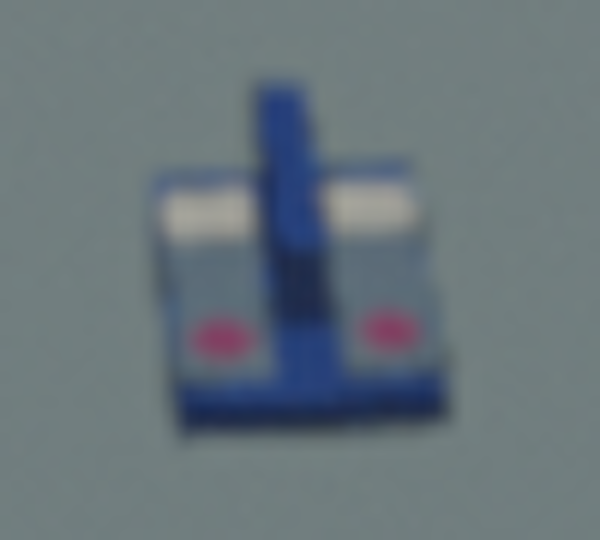

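```bash
cat >> h.py <<'E'
def yawR(deg):
    a=np.radians(deg); x=np.array([np.cos(a),np.sin(a),0]); z=np.array([0,0,-1.]); return R.from_matrix(np.stack([x,np.cross(z,x),z],1))
def need(target,yaw):
    o=get_obs(); r=R.from_quat(o["ee_rot"]); d=np.array(target)-o["position"]
    print("t",round(o["clock"],2),"pos",o["position"].round(4),"ft",np.round(o["ft_force"],2),"grip",round(o["grip_width"],3))
    print("shift units",(r.inv().apply(d)/.04).round(3),"turn units",(np.degrees((r.inv()*yawR(yaw)).as_rotvec())/8).round(3))
E
python3 - <<'E'
from h import *
p=np.array([(178,405),(445,385),(155,175),(410,160)],float)
P=onz("side",305+(p[:,0]+.5)/12-.5,120+(p[:,1]+.5)/12-.5,.012); print(P.round(4),P.mean(0)); x=P[0]+P[1]-P[2]-P[3]; print(np.degrees(np.arctan2(x[1],x[0])),np.linalg.norm(x)/2,np.linalg.norm(P[0]-P[1]))
need([0.545,-0.345,0.303],96)
E
```

```text
[[ 0.5687 -0.283   0.012 ]
 [ 0.5089 -0.2913  0.012 ]
 [ 0.5769 -0.3736  0.012 ]
 [ 0.5164 -0.3805  0.012 ]] [ 0.54273924 -0.33208786  0.012     ]
94.98021190633908 0.09026301558412303 0.06041186745610495
t 0.1 pos [0.1629 0.6032 0.3032] ft [ 0.36  0.54 -0.22] grip 1.0
shift units [-15.402 -20.393   0.032] turn units [-7.000e-03  6.000e-03  8.611e+00]
```

```bash
python3 -m crank '0 0 0 0 0 0.86 60;0 0 0 0 0 0.86 60;0 0 0 0 0 0.86 60;0 0 0 0 0 0.86 60;0 0 0 0 0 0.86 60;0 0 0 0 0 0.86 60;0 0 0 0 0 0.86 60;0 0 0 0 0 0.86 60;0 0 0 0 0 0.86 60;0 0 0 0 0 0.86 60' 40; python3 -c "
from h import *
need([0.545,-0.345,0.303],96)"
```

```text
clock: 1.1
position: [0.1626, 0.6013, 0.298]
ee_rot: [0.686, 0.728, -0.005, 0.003]
ft_force: [0.4, 0.4, 0.0]
grip_width: 0.7
t 1.1 pos [0.1626 0.6013 0.298 ] ft [0.41 0.43 0.04] grip 0.7
shift units [-24.186   8.13    0.103] turn units [-0.023  0.074 -0.322]
```

```bash
python3 -m crank '-0.6 0.8 0 0 0 -0.03 60;-0.6 0.8 0 0 0 -0.03 60;-0.6 0.8 0 0 0 -0.03 60;-0.6 0.8 0 0 0 -0.03 60;-0.6 0.8 0 0 0 -0.03 60;-0.6 0.8 0 0 0 -0.03 60;-0.6 0.8 0 0 0 -0.03 60;-0.6 0.8 0 0 0 -0.03 60;-0.6 0.8 0 0 0 -0.03 60;-0.6 0.8 0 0 0 -0.03 60'; python3 -c "
from h import *
need([0.545,-0.345,0.303],95.7)"
```

```text
clock: 2.1
position: [0.5043, 0.3823, 0.2944]
ee_rot: [0.667, 0.745, -0.009, 0.002]
ft_force: [0.8, 0.1, 0.7]
grip_width: 0.702
t 2.1 pos [0.5043 0.3823 0.2944] ft [0.77 0.08 0.68] grip 0.702
shift units [-18.185  -1.012   0.055] turn units [-0.072  0.102  0.086]
```

```bash
python3 -m crank '-0.9 0 0 0 0 0 60;-0.9 0 0 0 0 0 60;-0.9 0 0 0 0 0 60;-0.9 0 0 0 0 0 60;-0.9 0 0 0 0 0 60;-0.9 0 0 0 0 0 60;-0.9 0 0 0 0 0 60;-0.9 0 0 0 0 0 60;-0.9 0 0 0 0 0 60;-0.9 0 0 0 0 0 60'; python3 -c "
from h import *
need([0.545,-0.345,0.303],95.7)"
```

```text
clock: 3.1
position: [0.5457, 0.0093, 0.2956]
ee_rot: [0.667, 0.745, -0.012, 0.002]
ft_force: [0.1, -0.6, 0.8]
grip_width: 0.702
t 3.1 pos [0.5457 0.0093 0.2956] ft [ 0.09 -0.65  0.77] grip 0.702
shift units [-8.804e+00 -9.900e-01 -4.000e-03] turn units [-0.115  0.134  0.074]
```

```bash
python3 -m crank '-0.9 -0.1 0.2 -0.01 0.01 0 60;-0.9 -0.1 0.2 -0.01 0.01 0 60;-0.9 -0.1 0.2 -0.01 0.01 0.01 60;-0.9 -0.1 0.2 -0.01 0.01 0.01 60;-0.9 -0.1 0.2 -0.01 0.01 0.01 60;-0.9 -0.1 0.2 -0.01 0.02 0.01 60;-0.9 -0.1 0.2 -0.01 0.02 0.01 60;-0.9 -0.1 0.2 -0.01 0.02 0.01 60;-0.8 -0.1 0.2 -0.01 0.02 0.01 60;-0.4 -0.1 0.2 -0.01 0.02 0.01 60'; python3 -c "
from h import *
need([0.545,-0.345,0.11],95.7)"
```

```text
clock: 4.1
position: [0.5381, -0.3456, 0.2154]
ee_rot: [0.672, 0.741, 0.0, -0.002]
ft_force: [-0.6, 0.1, 0.0]
grip_width: 0.701
t 4.1 pos [ 0.5381 -0.3456  0.2154] ft [-0.56  0.1   0.03] grip 0.701
shift units [-0.01   0.182  2.635] turn units [-0.021 -0.024 -0.013]
```

```bash
python3 -m crank '0 0.06 0.3 0 0 0 60;0 0.06 0.3 0 0 0 60;0 0.06 0.3 0 0 0 60;0 0 0.3 0 0 0 60;0 0 0.3 0 0 0 60;0 0 0.3 0 0 0 60;0 0 0.3 0 0 0 60;0 0 0 0 0 0 60;0 0 0 0 0 0 60;0 0 0 0 0 0 60'; python3 - <<'E'
from h import *
need([0.545,-0.345,0.089],95.7)
a,_=camera("top");b,_=camera("side")
i=cv2.resize(a[170:260,380:500,::-1],None,fx=5,fy=5,interpolation=cv2.INTER_CUBIC)
j=cv2.resize(b[60:170,290:370,::-1],None,fx=4.09,fy=4.09,interpolation=cv2.INTER_CUBIC)[:450]
cv2.imwrite("pics/g1.png",i); cv2.imwrite("pics/g1s.png",j)
E
```

```text
clock: 5.1
position: [0.5455, -0.3409, 0.1218]
ee_rot: [0.671, 0.742, -0.0, -0.005]
ft_force: [-0.1, 0.6, 0.3]
grip_width: 0.701
t 5.1 pos [ 0.5455 -0.3409  0.1218] ft [-0.08  0.57  0.28] grip 0.701
shift units [-0.107 -0.016  0.82 ] turn units [-0.046 -0.047  0.006]
```

View pics/g1s.png

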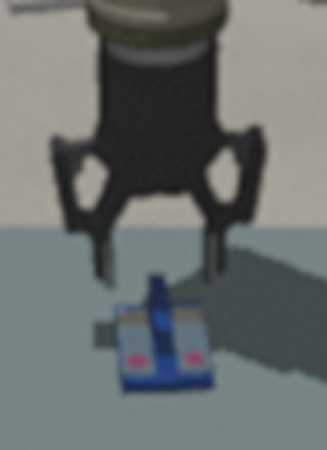

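View pics/g1.png

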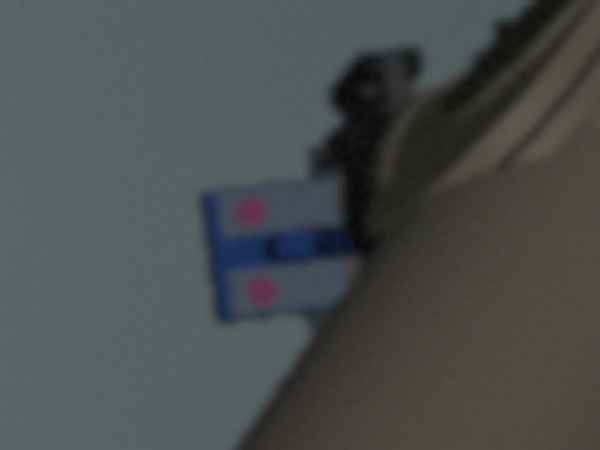

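The side view shows the fingers (columns 105 and 215 of the crop) straddling the rib (about 158), centred. I'll descend and close.

```bash
python3 -m crank '-0.05 -0.01 0.3 -0.04 -0.04 0 60;-0.04 0 0.3 0 0 0 60;0 0 0.2 0 0 0 60;0 0 0.05 0 0 0 60;0 0 0 0 0 0 60;0 0 0 0 0 0 12;0 0 0 0 0 0 8;0 0 0 0 0 0 8;0 0 0 0 0 0 8;0 0 0 0 0 0 8' 30; python3 -c "
from h import *
need([0.545,-0.345,0.089],95.7)"
```

```text
clock: 6.2
position: [0.5455, -0.3454, 0.0858]
ee_rot: [0.671, 0.741, 0.0, 0.001]
ft_force: [0.9, -0.4, -2.7]
grip_width: 0.134
t 6.2 pos [ 0.5455 -0.3454  0.0858] ft [ 0.88 -0.42 -2.74] grip 0.134
shift units [ 0.011 -0.012 -0.08 ] turn units [0.008 0.004 0.001]
```

```bash
python3 -m crank '0 0 -0.3 0 0 0 8;0 0 -0.3 0 0 0 8;0 0 -0.3 0 0 0 8;0.3 0 -0.3 0 0 0 8;0.6 0 0 0 0 -0.1 8;0.8 0 0 0 0 -0.1 8;0.8 0 0 0 0 -0.1 8;0.8 0 0 0 0 -0.1 8;0.8 0 0 0 0 -0.1 8;0.4 0 0 0 0 0 8'; python3 -c "
from h import *
need([0.5308,-0.0516,0.13],99.6)"
```

```text
clock: 7.2
position: [0.5214, -0.165, 0.1444]
ee_rot: [0.646, 0.763, 0.001, 0.004]
ft_force: [0.7, -0.2, -2.9]
grip_width: 0.131
t 7.2 pos [ 0.5214 -0.165   0.1444] ft [ 0.68 -0.18 -2.89] grip 0.131
shift units [2.758 0.697 0.353] turn units [ 0.05  0.03 -0.01]
```

```bash
python3 -m crank '0.5 0.15 0 0.01 0 0 8;0.5 0.15 0 0.01 0.01 0 8;0.5 0.15 0 0.01 0.01 0 8;0.5 0.15 0 0.01 0.01 0 8;0.5 0.1 0 0.01 0 0 8;0.2 0 0 0 0 0 8;0.05 0 0 0 0 0 8;0 0 0 0 0 0 8;0 0 0 0 0 0 8;0 0 0 0 0 0 8'; python3 - <<'E'
from h import *
need([0.5308,-0.0516,0.086],99.6)
a,_=camera("top");b,_=camera("side")
i=cv2.resize(a[170:280,200:380,::-1],None,fx=4,fy=4,interpolation=cv2.INTER_CUBIC)
j=cv2.resize(b[100:300,270:420,::-1],None,fx=3,fy=3,interpolation=cv2.INTER_CUBIC)
cv2.imwrite("pics/p1.png",i); cv2.imwrite("pics/p1s.png",j)
E
```

```text
clock: 8.2
position: [0.5316, -0.0485, 0.153]
ee_rot: [0.646, 0.763, 0.004, 0.002]
ft_force: [0.6, -0.3, -4.3]
grip_width: 0.133
t 8.2 pos [ 0.5316 -0.0485  0.153 ] ft [ 0.59 -0.25 -4.32] grip 0.133
shift units [-0.076 -0.048  1.675] turn units [ 0.065 -0.009 -0.018]
```

View pics/p1.png

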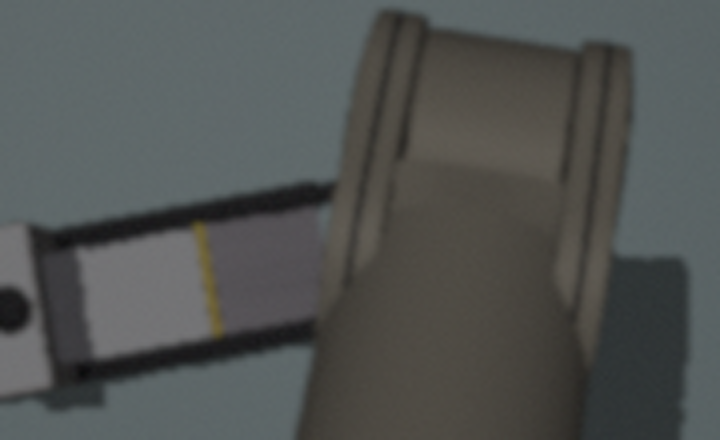

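View pics/p1s.png

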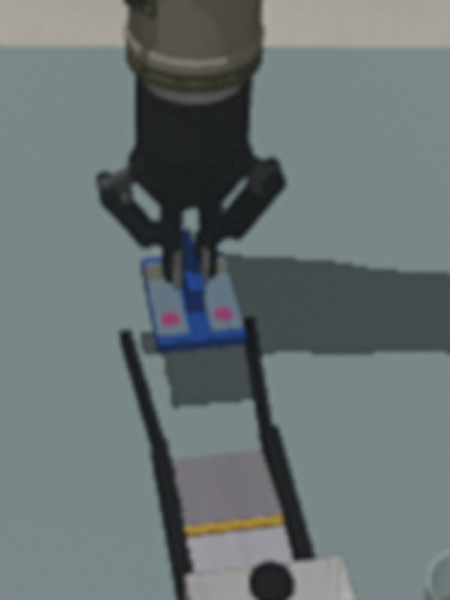

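```bash
python3 - <<'E'
from h import *
p=np.array([(157,336),(243,330)],float)
P=onz("side",270+p[:,0]/3,100+p[:,1]/3,.067+.012); n=P.mean(0); print(P.round(4),n)
O=np.array([.502,.1185]); a=np.radians(99.6); ex=np.array([np.cos(a),np.sin(a)]); ey=np.array([-ex[1],ex[0]])
d=n[:2]-O; print("nose dock",d@ex,d@ey)
d=get_obs()["position"][:2]-O; print("tcp dock",d@ex,d@ey)
O=np.array([.5000,.119])
d=n[:2]-O; print("nose dock side-only",d@ex,d@ey)
E
```

```text
[[0.5531 0.0083 0.079 ]
 [0.4937 0.0013 0.079 ]] [0.52342083 0.00478037 0.079     ]
nose dock -0.11569943371320039 -0.002155974649050964
tcp dock -0.16950621139262237 -0.0013724735784351786
nose dock side-only -0.11652596922516785 -0.0040445823498339245
```

```bash
python3 -m crank '-0.04 -0.07 0.3 0.03 0 0 8;-0.03 0 0.3 0.03 0 0 8;0 0 0.3 0 0 0 8;0 0 0.3 0 0 0 8;0 0 0.2 0 0 0 8;0 0 0.05 0 0 0 8;0 0 0 0 0 0 8;0 0 0 0 0 0 8;0 0 0 0 0 0 8;0 0 0 0 0 0 8'; python3 -c "
from h import *
need([0.5308,-0.0516,0.086],99.6)"
```

```text
clock: 9.3
position: [0.5287, -0.0527, 0.0886]
ee_rot: [0.647, 0.763, -0.001, -0.001]
ft_force: [-0.1, 0.1, -3.8]
grip_width: 0.134
t 9.3 pos [ 0.5287 -0.0527  0.0886] ft [-0.14  0.09 -3.79] grip 0.134
shift units [0.019 0.056 0.066] turn units [-0.016 -0.006 -0.027]
```

```bash
python3 -m crank '0 0 0.05 0 0 0 8;0 0 0.03 0 0 0 8;0 0 0 0 0 0 8;0 0 0 0 0 0 8;0 0 0 0 0 0 14;0 0 0 0 0 0 26;0 0 0 0 0 0 26;0 0 0 0 0 0 26;0 0 0 0 0 0 26;0 0 0 0 0 0 26'; python3 - <<'E'
from h import *
need([0.5308,-0.0516,0.086],99.6)
b,_=camera("side")
cv2.imwrite("pics/p2s.png",cv2.resize(b[120:280,290:410,::-1],None,fx=4,fy=3.7,interpolation=cv2.INTER_CUBIC))
E
```

```text
clock: 10.3
position: [0.5307, -0.0527, 0.0874]
ee_rot: [0.647, 0.763, 0.001, 0.001]
ft_force: [0.0, 0.2, -0.1]
grip_width: 0.305
t 10.3 pos [ 0.5307 -0.0527  0.0874] ft [ 0.03  0.16 -0.15] grip 0.305
shift units [0.026 0.007 0.035] turn units [ 0.02  -0.005 -0.026]
```

View pics/p2s.png

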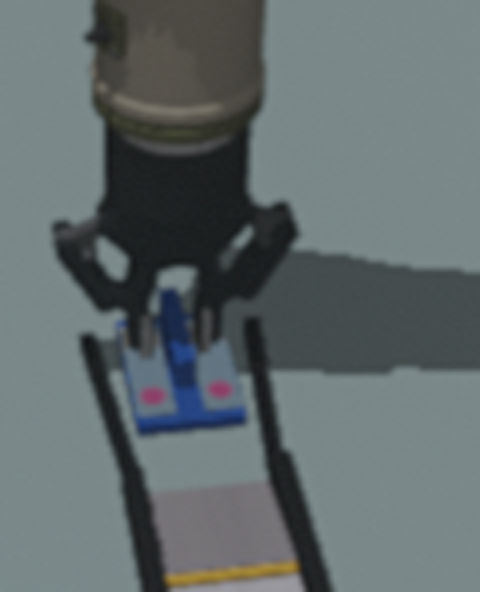

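```bash
python3 - <<'E'
from h import *
p=np.array([(140,432),(245,420),(155,493),(270,482)],float)
P=onz("side",290+p[:,0]/4,120+p[:,1]/3.7,0); print(P.round(4))
O=np.array([.500,.119]); a=np.radians(99.6); ex=np.array([np.cos(a),np.sin(a)]); ey=np.array([-ex[1],ex[0]])
print(((P[:,:2]-O)@np.stack([ex,ey],1)).round(4))
E
python3 -m crank '0 0 -0.3 0 0 0 26;0 0 -0.4 0 0 0 26;0 0 -0.4 0 0 0 26;0 0 -0.4 0 0 0 26;-0.4 0 0 0 0 0 0;-0.4 0 0 0 0 0 0;-0.4 0 0 0 0 0 0;-0.3 0 0 0 0 0 0;0 0 0 0 0 0 0;0 0 0 0 0 0 0'; python3 - <<'E'
from h import *
need([0.5308,-0.0516,0.086],99.6)
O=np.array([.502,.1185]); a=np.radians(99.6); ex=np.array([np.cos(a),np.sin(a)]); ey=np.array([-ex[1],ex[0]])
d=get_obs()["position"][:2]-O; print("tcp dock",d@ex,d@ey)
b,_=camera("side");a,_=camera("top")
cv2.imwrite("pics/p3s.png",cv2.resize(b[120:280,290:410,::-1],None,fx=4,fy=3.7,interpolation=cv2.INTER_CUBIC))
cv2.imwrite("pics/p3t.png",cv2.resize(a[180:280,230:380,::-1],None,fx=5,fy=5,interpolation=cv2.INTER_CUBIC))
E
```

```text
[[ 0.5479  0.0059  0.    ]
 [ 0.4899 -0.0048  0.    ]
 [ 0.539   0.0525  0.    ]
 [ 0.4779  0.043   0.    ]]
[[-0.1195 -0.0283]
 [-0.1204  0.0306]
 [-0.0721 -0.0274]
 [-0.0712  0.0345]]
clock: 11.35
position: [0.5415, -0.1138, 0.157]
ee_rot: [0.647, 0.763, 0.003, 0.002]
ft_force: [-0.6, 1.7, 0.9]
grip_width: 0.001
t 11.35 pos [ 0.5415 -0.1138  0.157 ] ft [-0.56  1.67  0.93] grip 0.001
shift units [ 1.577 -0.023  1.776] turn units [ 0.05  -0.004 -0.025]
tcp dock -0.2356277530130184 -0.00023877453963949214
```

View pics/p3s.png

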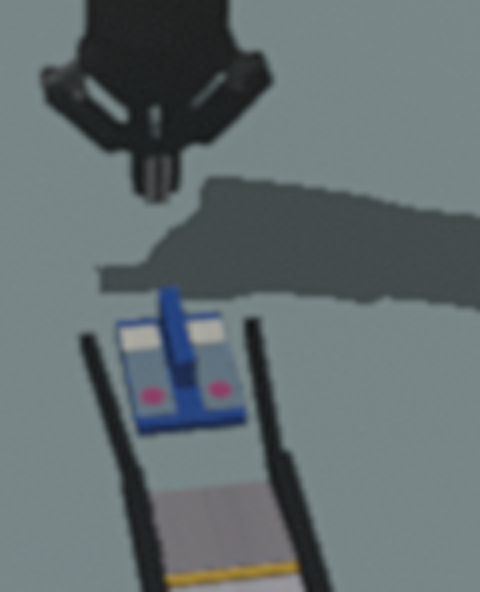

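View pics/p3t.png

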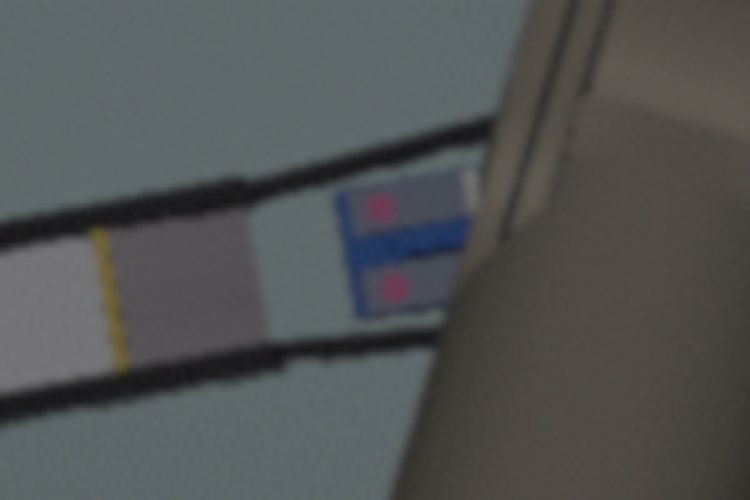

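```bash
python3 -m crank '0 -0.01 0.4 0.02 0 0 0;0 0 0.4 0.02 0 0 0;0 0 0.4 0 0 0 0;0 0 0.3 0 0 0 0;0 0 0.1 0 0 0 0;0 0 0.03 0 0 0 0;0 0 0 0 0 0 0;0 0 0 0 0 0 0;0 0 0 0 0 0 0;0 0 0 0 0 0 0'; cat > st.py <<'E'
from h import *
def st(z=.091):
    O=np.array([.502,.1185]); a=np.radians(99.6); ex=np.array([np.cos(a),np.sin(a)]); ey=np.array([-ex[1],ex[0]])
    o=get_obs(); d=o["position"][:2]-O; f=o["ft_force"]
    print("t %.2f tcp dock x %.4f y %.4f z %.4f | force along push %.2f lat %.2f z %.2f | carrier x if touching %.4f"%(o["clock"],d@ex,d@ey,o["position"][2],f[:2]@ex,f[:2]@ey,f[2],d@ex+.056))
    print("turn",(np.degrees((R.from_quat(o["ee_rot"]).inv()*yawR(99.6)).as_rotvec())/8).round(3),"dz units",round((o["position"][2]-z)/.04,3),"dy(tool) units",round((d@ey)/.04,3))
st()
E
python3 st.py
```

```text
clock: 12.45
position: [0.5406, -0.1104, 0.0851]
ee_rot: [0.645, 0.764, 0.0, -0.001]
ft_force: [-0.8, 0.0, -0.3]
grip_width: -0.002
t 12.45 tcp dock x -0.2322 y 0.0001 z 0.0851 | force along push 0.14 lat 0.79 z -0.30 | carrier x if touching -0.1762
turn [-0.011 -0.014  0.006] dz units -0.148 dy(tool) units 0.002
```

```bash
python3 -m crank '0.1 0 -0.07 0 0 0 0;0.1 0 -0.07 0 0 0 0;0.15 0 0 0 0 0 0;0.15 0 0 0 0 0 0;0.15 0 0 0 0 0 0;0.15 0 0 0 0 0 0;0.15 0 0 0 0 0 0;0.15 0 0 0 0 0 0;0.15 0 0 0 0 0 0;0.15 0 0 0 0 0 0'; python3 st.py
```

```text
clock: 13.45
position: [0.531, -0.052, 0.0923]
ee_rot: [0.646, 0.764, 0.0, 0.0]
ft_force: [0.7, -2.0, -0.9]
grip_width: 0.003
t 13.45 tcp dock x -0.1730 y -0.0002 z 0.0923 | force along push -2.12 lat -0.34 z -0.89 | carrier x if touching -0.1170
turn [ 0.004  0.001 -0.003] dz units 0.032 dy(tool) units -0.004
```

Contact, about 2 N of sliding friction; the height holds. Next section, onto the ramp.

```bash
python3 -m crank '0.15 0 0.01 0 0 0 0;0.15 0 0 0 0 0 0;0.15 0 0 0 0 0 0;0.15 0 0 0 0 0 0;0.15 0 0 0 0 0 0;0.15 0 0 0 0 0 0;0.15 0 0 0 0 0 0;0.15 0 0 0 0 0 0;0.15 0 0 0 0 0 0;0.15 0 0 0 0 0 0'; python3 st.py; python3 - <<'E'
from h import *
b,_=camera("side")
cv2.imwrite("pics/p4s.png",cv2.resize(b[120:300,290:410,::-1],None,fx=4,fy=3.3,interpolation=cv2.INTER_CUBIC))
E
```

```text
clock: 14.45
position: [0.5201, 0.0115, 0.0919]
ee_rot: [0.646, 0.763, -0.0, 0.001]
ft_force: [0.6, -2.2, 0.6]
grip_width: -0.002
t 14.45 tcp dock x -0.1085 y -0.0000 z 0.0919 | force along push -2.27 lat -0.20 z 0.65 | carrier x if touching -0.0525
turn [ 0.005  0.009 -0.009] dz units 0.023 dy(tool) units -0.001
```

View pics/p4s.png

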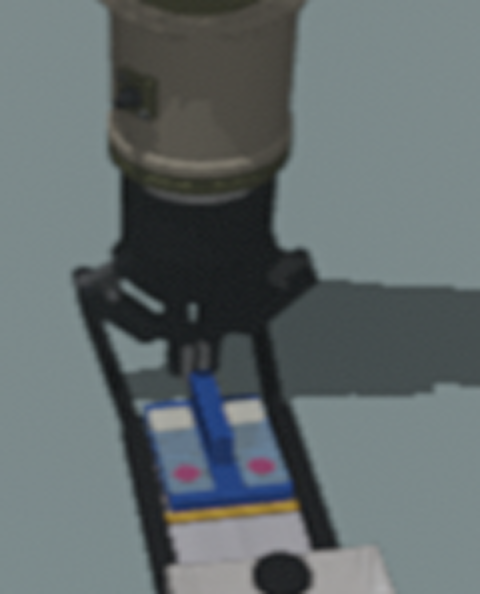

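```bash
python3 -m crank '0.13 0 0 0 0 0 0;0.13 0 0 0 0 0 0;0.13 0 0 0 0 0 0;0.13 0 0 0 0 0 0;0.13 0 0 0 0 0 0;0.13 0 0 0 0 0 0;0.13 0 0 0 0 0 0;0.13 0 0 0 0 0 0;0.13 0 0 0 0 0 0;0.13 0 0 0 0 0 0'; python3 st.py
```

```text
clock: 15.5
position: [0.5151, 0.0561, 0.0961]
ee_rot: [0.65, 0.76, -0.001, 0.007]
ft_force: [-0.8, -11.7, 8.1]
grip_width: -0.002
t 15.50 tcp dock x -0.0637 y -0.0025 z 0.0961 | force along push -11.37 lat 2.77 z 8.06 | carrier x if touching -0.0077
turn [ 0.055  0.091 -0.08 ] dz units 0.128 dy(tool) units -0.062
```

```bash
python3 - <<'E'
from h import *
b,_=camera("side");a,_=camera("top")
cv2.imwrite("pics/p5s.png",cv2.resize(b[160:340,300:420,::-1],None,fx=5,fy=3.3,interpolation=cv2.INTER_CUBIC))
cv2.imwrite("pics/p5t.png",cv2.resize(a[190:280,170:340,::-1],None,fx=4.5,fy=4.5,interpolation=cv2.INTER_CUBIC))
E
python3 st.py
```

```text
t 15.60 tcp dock x -0.0630 y -0.0026 z 0.0961 | force along push -9.13 lat 2.12 z 6.31 | carrier x if touching -0.0070
turn [ 0.057  0.086 -0.073] dz units 0.128 dy(tool) units -0.065
```

View pics/p5s.png

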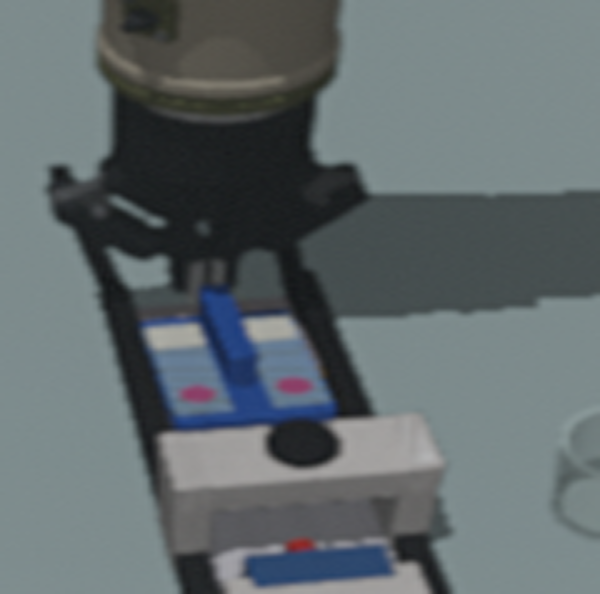

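View pics/p5t.png

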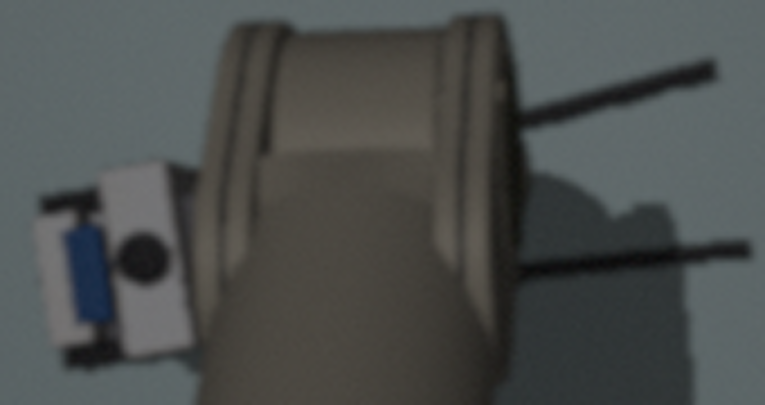

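```bash
python3 -m crank '-0.1 0 0 0 0 0 0;-0.1 -0.03 0 0.02 0.03 -0.03 0;-0.1 -0.03 0 0.02 0.03 -0.03 0;0 0 0 0 0 0 0;0 0 0 0 0 0 0;0 0 0 0 0 0 0;0 0 0 0 0 0 0;0 0 0 0 0 0 0;0 0 0 0 0 0 0;0 0 0 0 0 0 0'; python3 st.py; python3 - <<'E'
from h import *
b,_=camera("side")
cv2.imwrite("pics/p6s.png",cv2.resize(b[200:300,310:410,::-1],None,fx=6,fy=6,interpolation=cv2.INTER_CUBIC))
E
```

```text
clock: 16.6
position: [0.5139, 0.0467, 0.096]
ee_rot: [0.645, 0.764, 0.0, 0.0]
ft_force: [1.0, -0.8, 0.4]
grip_width: -0.001
t 16.60 tcp dock x -0.0728 y 0.0002 z 0.0960 | force along push -0.97 lat -0.88 z 0.45 | carrier x if touching -0.0168
turn [0.007 0.001 0.007] dz units 0.124 dy(tool) units 0.006
```

View pics/p6s.png

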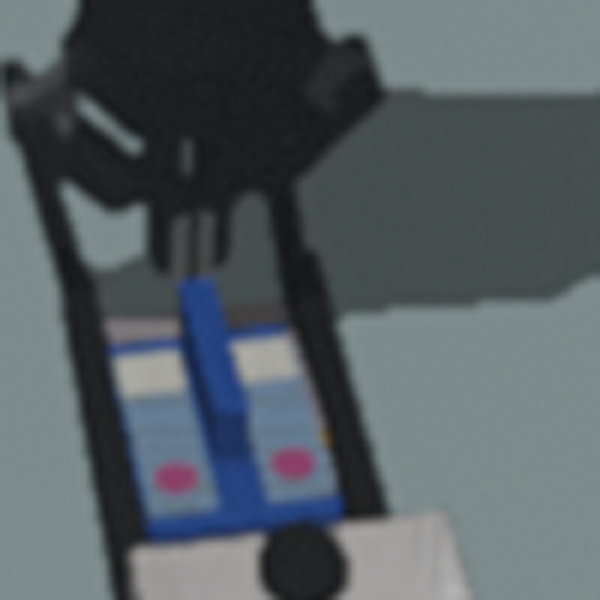

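```bash
cat > car.py <<'E'
from h import *
def car():
    p,d=camera("side"); hsv=cv2.cvtColor(p,cv2.COLOR_RGB2HSV)
    m=((hsv[...,0]>105)&(hsv[...,0]<130)&(hsv[...,1]>120)).astype(np.uint8)
    m[:190]=0;m[320:]=0
    v,u=np.nonzero(m); h=cv2.convexHull(np.stack([u,v],1).astype(np.int32)); k=np.zeros_like(m); cv2.fillConvexPoly(k,h,1); k=cv2.erode(k,np.ones((3,3)))
    v,u=np.nonzero((k>0)&(d>0)); P=bydepth("side",u,v,d[v,u])
    O=np.array([.500,.119]); a=np.radians(99.6); ex=np.array([np.cos(a),np.sin(a)]); ey=np.array([-ex[1],ex[0]])
    D=(P[:,:2]-O)@np.stack([ex,ey],1); z=P[:,2]
    s=(abs(D[:,1])>.010)&(abs(D[:,1])<.026)
    xs,zs=D[s,0],z[s]
    for _ in range(3):
        c=np.polyfit(xs,zs,1); r=zs-np.polyval(c,xs); g=abs(r)<max(.002,2*r.std()); xs,zs=xs[g],zs[g]
    print("n",len(xs),"pitch nose-up deg",np.degrees(np.arctan(c[0])).round(2),"x range",xs.min().round(4),xs.max().round(4),"top z at ends",np.polyval(c,[xs.min(),xs.max()]).round(4),"rms",r.std().round(4))
car()
E
python3 car.py
```

```text
n 468 pitch nose-up deg 9.58 x range -0.0496 0.0401 top z at ends [0.0187 0.0339] rms 0.001
```

```bash
python3 -m crank '0.1 0 0.02 0 0 0 0;0.1 0 0.02 0 0 0 0;0.06 0 0 0 0 0 0;0.06 0 -0.02 0 0 0 0;0.06 0 -0.02 0 0 0 0;0.06 0 -0.02 0 0 0 0;0.06 0 -0.02 0 0 0 0;0.06 0 -0.02 0 0 0 0;0.06 0 -0.02 0 0 0 0;0.06 0 -0.02 0 0 0 0'; python3 st.py; python3 car.py
```

```text
clock: 17.7
position: [0.5108, 0.0648, 0.1017]
ee_rot: [0.649, 0.761, -0.003, 0.005]
ft_force: [-0.2, -1.4, 0.9]
grip_width: 0.001
t 17.70 tcp dock x -0.0544 y 0.0003 z 0.1017 | force along push -1.37 lat 0.41 z 0.91 | carrier x if touching 0.0016
turn [ 0.016  0.087 -0.06 ] dz units 0.268 dy(tool) units 0.007
n 310 pitch nose-up deg -3.31 x range -0.0445 0.0336 top z at ends [0.0282 0.0237] rms 0.0011
```

```bash
python3 -m crank '0.06 0 0.03 0 0.04 -0.03 0;0.08 0 0.03 0 0.03 -0.02 0;0.08 0 0.03 0 0 0 0;0.08 0 0.03 0 0 0 0;0.08 0 0.03 0 0 0 0;0.08 0 0.03 0 0 0 0;0.08 0 0.03 0 0 0 0;0.08 0 0.02 0 0 0 0;0.08 0 0.02 0 0 0 0;0.08 0 0.02 0 0 0 0'; python3 st.py; python3 car.py
```

```text
clock: 18.75
position: [0.5059, 0.0977, 0.0903]
ee_rot: [0.646, 0.764, 0.0, 0.002]
ft_force: [0.2, -4.0, 3.0]
grip_width: -0.003
t 18.75 tcp dock x -0.0212 y -0.0004 z 0.0903 | force along push -3.94 lat 0.44 z 3.01 | carrier x if touching 0.0348
turn [ 0.025  0.02  -0.006] dz units -0.017 dy(tool) units -0.01
n 146 pitch nose-up deg -2.26 x range -0.0153 0.0267 top z at ends [0.0261 0.0244] rms 0.0012
```

```bash
python3 -m crank '0.03 0 0 0 0 0 0;0.03 0 0 0 0 0 0;0.03 0 0 0 0 0 0;0.03 0 0 0 0 0 0;0.03 0 0 0 0 0 0;0.03 0 0 0 0 0 0;0.03 0 0 0 0 0 0;0.03 0 0 0 0 0 0;0.03 0 0 0 0 0 0;0.03 0 0 0 0 0 0'; python3 st.py; python3 car.py
```

```text
clock: 19.8
position: [0.5054, 0.0994, 0.0903]
ee_rot: [0.649, 0.76, -0.003, 0.007]
ft_force: [1.7, -8.4, 3.4]
grip_width: 0.0
t 19.80 tcp dock x -0.0194 y -0.0001 z 0.0903 | force along push -8.61 lat -0.26 z 3.42 | carrier x if touching 0.0366
turn [ 0.025  0.107 -0.073] dz units -0.017 dy(tool) units -0.003
n 140 pitch nose-up deg -0.72 x range -0.0158 0.0303 top z at ends [0.0255 0.0249] rms 0.0013
```

```bash
python3 - <<'E'
from h import *
b,_=camera("side");a,_=camera("top")
cv2.imwrite("pics/p7s.png",cv2.resize(b[200:340,310:420,::-1],None,fx=5.3,fy=4.2,interpolation=cv2.INTER_CUBIC))
E
python3 st.py
```

```text
t 19.95 tcp dock x -0.0194 y -0.0001 z 0.0903 | force along push -8.19 lat -0.66 z 3.28 | carrier x if touching 0.0366
turn [ 0.024  0.106 -0.072] dz units -0.017 dy(tool) units -0.003
```

View pics/p7s.png

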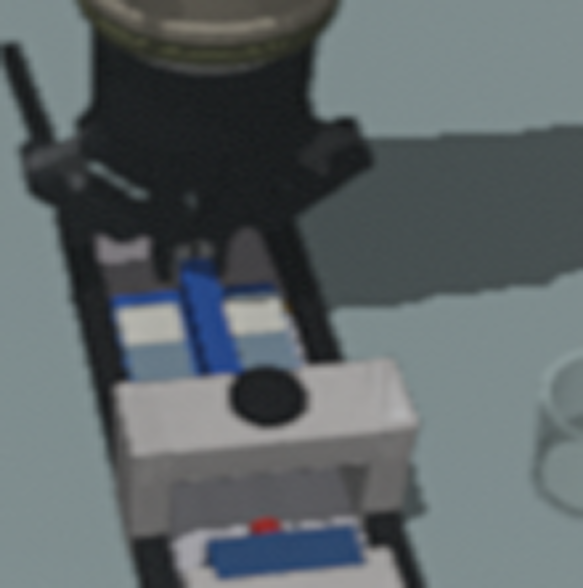

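```bash
python3 -m crank '-0.1 0 0 0 0.05 -0.03 0;-0.05 0 -0.1 0 0.05 -0.03 0;0 0 -0.07 0 0 0 0;0 0 0 0 0 0 0;0 0 0 0 0 0 0;0 0 0 0 0 0 0;0 0 0 0 0 0 0;0 0 0 0 0 0 0;0 0 0 0 0 0 0;0 0 0 0 0 0 0'; python3 st.py; python3 car.py; python3 - <<'E'
from h import *
b,_=camera("side")
cv2.imwrite("pics/p8s.png",cv2.resize(b[235:300,320:400,::-1],None,fx=9,fy=9,interpolation=cv2.INTER_CUBIC))
E
```

```text
clock: 20.95
position: [0.5051, 0.096, 0.0971]
ee_rot: [0.645, 0.764, 0.002, -0.001]
ft_force: [0.6, -0.1, -0.5]
grip_width: -0.002
t 20.95 tcp dock x -0.0227 y 0.0007 z 0.0971 | force along push -0.23 lat -0.52 z -0.54 | carrier x if touching 0.0333
turn [ 0.012 -0.022  0.011] dz units 0.152 dy(tool) units 0.018
n 142 pitch nose-up deg -0.76 x range -0.0105 0.0267 top z at ends [0.0254 0.0249] rms 0.0011
```

View pics/p8s.png

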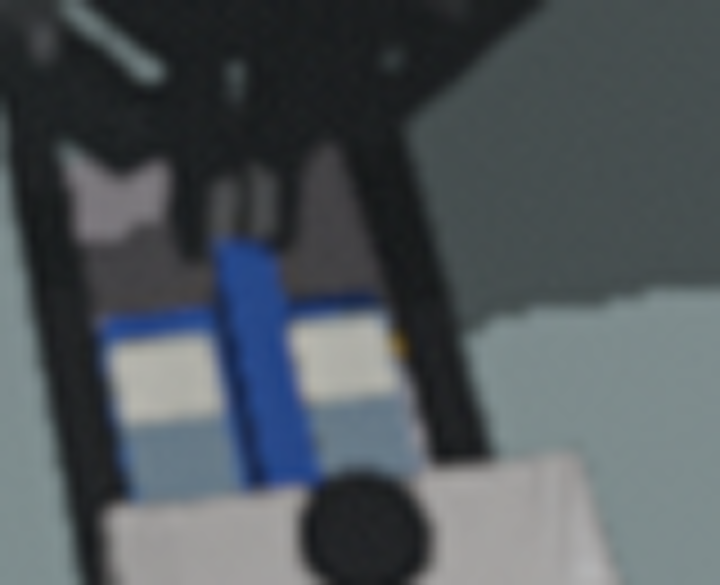

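```bash
python3 -m crank '0.07 -0.01 0 0 0 0 0;0.05 0 0 0 0 0 0;0.05 0 0 0 0 0 0;0.05 0 0 0 0 0 0;0.05 0 0 0 0 0 0;0.05 0 0 0 0 0 0;0.05 0 0 0 0 0 0;0 0 0 0 0 0 0;0 0 0 0 0 0 0;0 0 0 0 0 0 0'; python3 st.py; python3 car.py
```

```text
clock: 22.05
position: [0.5033, 0.0993, 0.0972]
ee_rot: [0.649, 0.761, -0.003, 0.004]
ft_force: [0.6, -2.7, 1.1]
grip_width: 0.002
t 22.05 tcp dock x -0.0192 y 0.0019 z 0.0972 | force along push -2.76 lat -0.14 z 1.06 | carrier x if touching 0.0368
turn [ 0.004  0.079 -0.066] dz units 0.154 dy(tool) units 0.047
n 214 pitch nose-up deg -2.11 x range -0.0107 0.0347 top z at ends [0.0257 0.024 ] rms 0.0013
```

```bash
python3 - <<'E'
from h import *
O=np.array([.500,.119]); a=np.radians(99.6); ex=np.array([np.cos(a),np.sin(a)]); ey=np.array([-ex[1],ex[0]])
def dk(pts,z,s=9,u0=320,v0=235):
    p=np.array(pts,float); P=onz("side",u0+(p[:,0]+.5)/s-.5,v0+(p[:,1]+.5)/s-.5,z); return ((P[:,:2]-O)@np.stack([ex,ey],1)).round(4)
print("tray corners rear L,R; edge pts",dk([(100,322),(382,297),(125,500),(415,470)],.025))
print("rib top rear L/R",dk([(215,245),(275,238),(320,470),(262,485)],.050))
print("wall inner top L, R",dk([(60,170),(100,470),(370,200),(470,460)],.022))
print("lip", dk([(400,345)],.012))
b,d=camera("side")
cv2.imwrite("pics/p9s.png",cv2.resize(b[235:345,320:400,::-1],None,fx=7,fy=5.4,interpolation=cv2.INTER_CUBIC))
a,_=camera("top")
cv2.imwrite("pics/p9t.png",cv2.resize(a[190:280,170:270,::-1],None,fx=6,fy=6,interpolation=cv2.INTER_CUBIC))
E
python3 st.py
```

```text
tray corners rear L,R; edge pts [[-0.0084 -0.0335]
 [-0.0061  0.0288]
 [ 0.0381 -0.0356]
 [ 0.0394  0.0261]]
rib top rear L/R [[-0.0061 -0.0091]
 [-0.0061  0.004 ]
 [ 0.0537  0.0016]
 [ 0.0556 -0.0107]]
wall inner top L, R [[-0.0544 -0.0354]
 [ 0.0278 -0.0392]
 [-0.0355  0.0325]
 [ 0.0366  0.0388]]
lip [[-0.0023  0.0328]]
t 22.20 tcp dock x -0.0192 y 0.0019 z 0.0972 | force along push -1.46 lat 0.89 z 0.15 | carrier x if touching 0.0368
turn [ 0.004  0.079 -0.066] dz units 0.154 dy(tool) units 0.047
```

View pics/p9s.png

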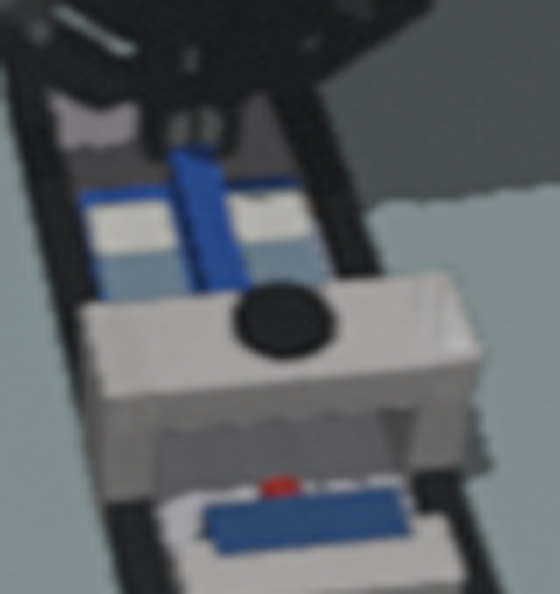

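View pics/p9t.png

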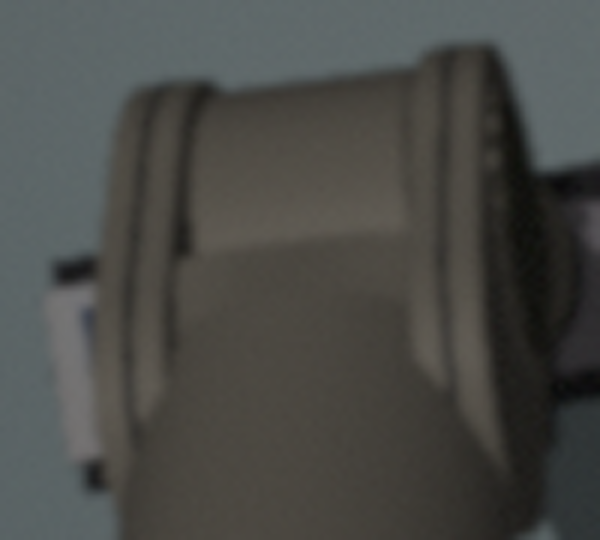

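```bash
python3 -m crank '-0.1 0.1 0 0 0.04 -0.03 0;-0.05 0.13 0.1 0 0.03 -0.03 0;0 0.13 0.08 0 0 0 0;0 0 0 0 0 0 0;0.08 0 0 0 0 0 0;0.07 0 0 0 0 0 0;0.06 0 0 0 0 0 0;0.06 0 0 0 0 0 0;0.06 0 0 0 0 0 0;0.06 0 0 0 0 0 0'; python3 st.py; python3 - <<'E'
from h import *
b,_=camera("side")
cv2.imwrite("pics/p10s.png",cv2.resize(b[235:300,320:400,::-1],None,fx=9,fy=9,interpolation=cv2.INTER_CUBIC))
E
```

```text
clock: 23.2
position: [0.5186, 0.1019, 0.0892]
ee_rot: [0.648, 0.761, -0.004, 0.005]
ft_force: [1.6, -8.5, 0.3]
grip_width: 0.004
t 23.20 tcp dock x -0.0192 y -0.0136 z 0.0892 | force along push -8.67 lat -0.16 z 0.26 | carrier x if touching 0.0368
turn [ 0.004  0.09  -0.055] dz units -0.045 dy(tool) units -0.339
```

View pics/p10s.png

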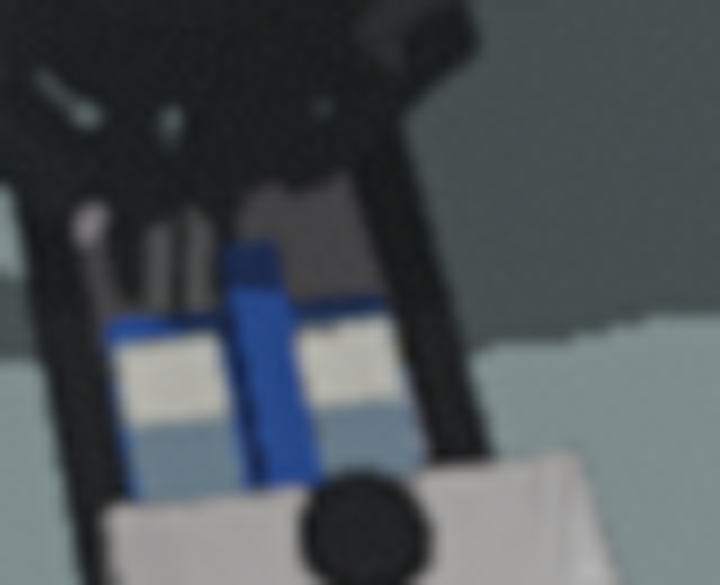

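```bash
python3 - <<'E'
from h import *
b,_=camera("side"); print(get_obs()["torque"].round(2),get_obs()["ft_force"].round(2))
c=cv2.resize(b[262:345,325:395,::-1],None,fx=10,fy=7.2,interpolation=cv2.INTER_CUBIC)
c=np.clip(255*(c/255.)**0.5,0,255).astype(np.uint8)
cv2.imwrite("pics/p11s.png",c)
E
```

```text
[-2.07 -0.31  0.01] [ 1.92 -9.15 -0.23]
```

View pics/p11s.png

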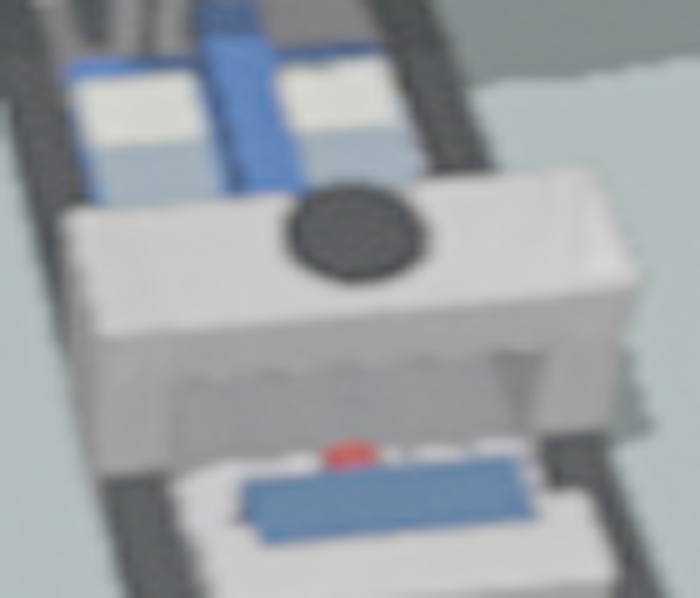

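```bash
python3 -m crank '-0.15 0 0 0 0.05 -0.03 0;-0.05 0 -0.3 0 0.04 -0.02 0;0 -0.15 -0.4 0 0 0 28;0 -0.15 -0.4 0 0 0 28;0.1 0 0 0 0 0 28;0.25 0 0 0 0 0 28;0.25 0 0 0 0 0 28;0.1 0 0 0 0 0 28;0 0 0 0 0 0 28;0 0 0 0 0 0 28'; python3 st.py; python3 - <<'E'
from h import *
b,_=camera("side")
c=cv2.resize(b[225:300,310:400,::-1],None,fx=8,fy=7.5,interpolation=cv2.INTER_CUBIC)
c=np.clip(255*(c/255.)**0.5,0,255).astype(np.uint8)
cv2.imwrite("pics/p12s.png",c)
E
```

```text
clock: 24.3
position: [0.502, 0.1242, 0.1361]
ee_rot: [0.644, 0.765, 0.001, -0.001]
ft_force: [0.1, -0.2, -0.0]
grip_width: 0.329
t 24.30 tcp dock x 0.0056 y -0.0009 z 0.1361 | force along push -0.25 lat -0.08 z -0.02 | carrier x if touching 0.0616
turn [-0.003 -0.024  0.022] dz units 1.128 dy(tool) units -0.023
```

View pics/p12s.png

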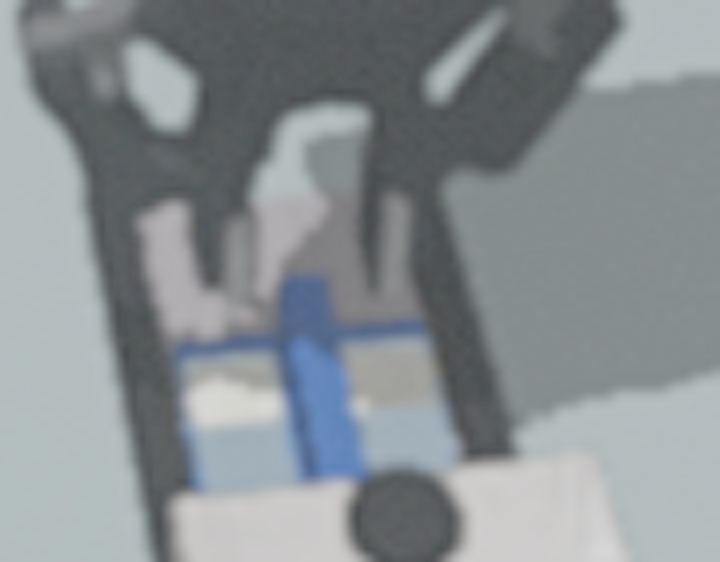

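```bash
python3 -m crank '0 0 0.3 0 0 0 28;0 0 0.3 0 0 0 28;0 0 0.12 0 0 0 28;0 0 0.02 0 0 0 28;0 0 0 0 0 0 28;0 0 0 0 0 0 8;0 0 0 0 0 0 8;0 0 0 0 0 0 8;0 0 0 0 0 0 8;0 0 0 0 0 0 8' 20; python3 st.py; python3 -c "
from h import *
o=get_obs();print(o['torque'].round(2),o['grip_width'])"
```

```text
clock: 25.35
position: [0.5016, 0.1222, 0.1027]
ee_rot: [0.645, 0.764, -0.0, -0.001]
ft_force: [1.1, -0.9, -2.6]
grip_width: 0.131
t 25.35 tcp dock x 0.0037 y -0.0003 z 0.1027 | force along push -1.06 lat -0.94 z -2.60 | carrier x if touching 0.0597
turn [-0.015 -0.012  0.003] dz units 0.293 dy(tool) units -0.007
[-0.19 -0.15 -0.11] 0.13053071730762883
```

```bash
python3 -m crank '0.05 0 0 0 0 0 8;0.05 0 0 0 0 0 8;0.05 0 0 0 0 0 8;0.05 0 0 0 0 0 8;0 0 0 0 0 0 8;0 0 0 0 0 0 8;0 0 0 0 0 0 8;0 0 0 0 0 0 8;0 0 0 0 0 0 8;0 0 0 0 0 0 8'; python3 st.py; python3 -c "
from h import *
o=get_obs();print(o['torque'].round(2),o['grip_width'])"
```

```text
clock: 26.35
position: [0.5011, 0.1231, 0.1032]
ee_rot: [0.648, 0.762, -0.003, 0.001]
ft_force: [-0.0, -2.7, -2.1]
grip_width: 0.134
t 26.35 tcp dock x 0.0047 y 0.0001 z 0.1032 | force along push -2.65 lat 0.46 z -2.13 | carrier x if touching 0.0607
turn [-0.022  0.045 -0.047] dz units 0.304 dy(tool) units 0.003
[-0.46 -0.07 -0.07] 0.13372810316021716
```

```bash
python3 -m crank '0.02 0 0 0 0 -0.15 8;0.05 0 0 0 0 -0.15 8;0.08 0 0 0 0 0 8;0.08 0 0 0 0 0 8;0 0 0 0 0 0 8;0 0 0 0 0 0 8;0 0 0 0 0 0 8;0 0 0 0 0 0 8;0 0 0 0 0 0 8;0 0 0 0 0 0 8'; python3 st.py; python3 -c "
from h import *
o=get_obs();print(o['torque'].round(2),o['grip_width'])"; python3 car.py
```

```text
clock: 27.35
position: [0.499, 0.134, 0.1031]
ee_rot: [0.63, 0.777, -0.003, 0.001]
ft_force: [1.0, -0.6, -2.5]
grip_width: 0.13
t 27.35 tcp dock x 0.0158 y 0.0003 z 0.1031 | force along push -0.76 lat -0.88 z -2.46 | carrier x if touching 0.0718
turn [-0.022  0.038  0.287] dz units 0.302 dy(tool) units 0.009
[-0.08 -0.01 -0.02] 0.12964383620637868
n 516 pitch nose-up deg 30.75 x range 0.0034 0.1139 top z at ends [0.0202 0.0859] rms 0.0118
```

```bash
python3 -m crank '0 0 0 0 0 0.1 8;0 0 0 0 0 0.05 8;0 0 0 0 0 0 8;0 0 0 0 0 0 26;0 0 0 0 0 0 26;0 0 0 0 0 0 26;0 0 0 0 0 0 26;0 0 0 0 0 0 26;0 0 0 0 0 0 26;0 0 0 0 0 0 26'; python3 st.py; python3 - <<'E'
from h import *
b,_=camera("side")
c=cv2.resize(b[225:340,310:400,::-1],None,fx=8,fy=5.2,interpolation=cv2.INTER_CUBIC)
c=np.clip(255*(c/255.)**0.5,0,255).astype(np.uint8)
cv2.imwrite("pics/p13s.png",c)
E
```

```text
clock: 28.4
position: [0.4995, 0.1346, 0.1038]
ee_rot: [0.639, 0.769, -0.002, 0.001]
ft_force: [-0.6, 0.4, 1.2]
grip_width: 0.306
t 28.40 tcp dock x 0.0163 y -0.0003 z 0.1038 | force along push 0.50 lat 0.51 z 1.22 | carrier x if touching 0.0723
turn [-0.012  0.031  0.125] dz units 0.32 dy(tool) units -0.007
```

View pics/p13s.png

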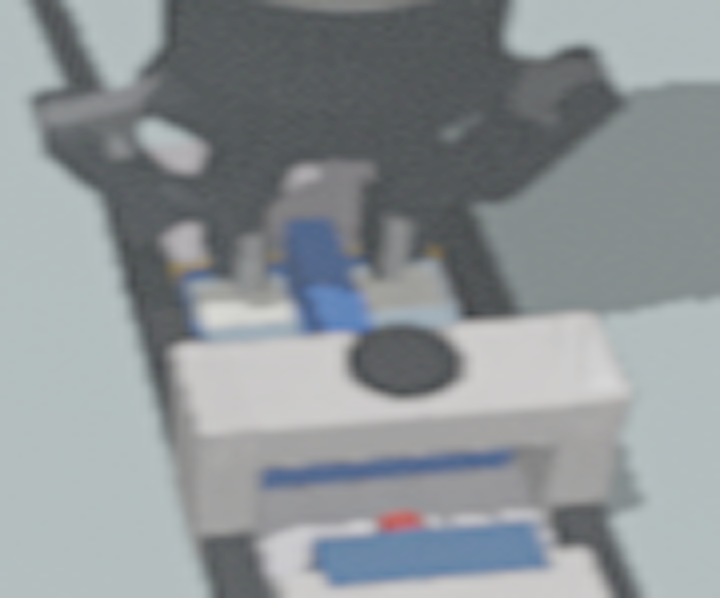

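```bash
python3 - <<'E'
from h import *
O=np.array([.500,.119]); a=np.radians(99.6); ex=np.array([np.cos(a),np.sin(a)]); ey=np.array([-ex[1],ex[0]])
def dk(pts,z):
    p=np.array(pts,float); P=onz("side",310+(p[:,0]+.5)/8-.5,225+(p[:,1]+.5)/5.2-.5,z); return ((P[:,:2]-O)@np.stack([ex,ey],1)).round(4)
print("nose top edge",dk([(262,474),(515,453)],.019))
print("tip",dk([(402,514)],.0205),dk([(402,528)],.0145))
print("stop blue top edge",dk([(315,540),(545,524)],.035))
print("rear edge",dk([(185,276),(445,258)],.019),"lip",dk([(190,270),(435,251)],.012))
E
python3 car.py
```

```text
nose top edge [[ 0.0906 -0.0279]
 [ 0.0906  0.0304]]
tip [[ 1.111e-01 -1.000e-04]] [[ 0.1128 -0.0002]]
stop blue top edge [[ 0.126  -0.0231]
 [ 0.1273  0.0271]]
rear edge [[ 0.0052 -0.0317]
 [ 0.0063  0.0329]] lip [[-0.0024 -0.0291]
 [-0.0024  0.0327]]
n 368 pitch nose-up deg 32.28 x range 0.0084 0.1147 top z at ends [0.0204 0.0875] rms 0.0125
```

```bash
python3 -m crank '0 0 -0.3 0 0.02 0.06 26;0 0 -0.3 0 0.01 0.06 26;-0.1 0 -0.3 0 0 0 26;-0.4 0 0 0 0 0 0;-0.4 0 0 0 0 0 0;-0.05 0 0 0 0 0 0;0 0 0.3 0 0 0 0;0 0 0.4 0 0 0 0;0 0 0.2 0 0 0 0;0 0 0 0 0 0 0'; python3 st.py
```

```text
clock: 29.5
position: [0.5075, 0.0981, 0.1097]
ee_rot: [0.645, 0.764, 0.003, 0.0]
ft_force: [0.0, 0.1, -0.3]
grip_width: 0.003
t 29.50 tcp dock x -0.0211 y -0.0020 z 0.1097 | force along push 0.15 lat -0.03 z -0.26 | carrier x if touching 0.0349
turn [ 0.029 -0.022  0.003] dz units 0.468 dy(tool) units -0.05
```

```bash
python3 -m crank '0 -0.04 0.25 0.01 0 0 0;0 -0.01 0.2 0.01 0 0 0;0 0 0.03 0 0 0 0;0 0 0 0 0 0 0;0.1 0 0 0 0 0 0;0.1 0 0 0 0 0 0;0.05 0 0 0 0 0 0;0 0 0 0 0 0 0;0 0 0 0 0 0 0;0 0 0 0 0 0 0'; python3 st.py
```

```text
clock: 30.5
position: [0.5039, 0.1095, 0.0897]
ee_rot: [0.645, 0.764, 0.002, -0.001]
ft_force: [-0.1, -0.7, -0.4]
grip_width: 0.002
t 30.50 tcp dock x -0.0092 y -0.0003 z 0.0897 | force along push -0.67 lat 0.20 z -0.38 | carrier x if touching 0.0468
turn [ 0.012 -0.022  0.013] dz units -0.031 dy(tool) units -0.008
```

```bash
python3 -m crank '0.06 0 0 0 0 0 0;0.06 0 0 0 0 0 0;0.06 0 0 0 0 0 0;0.06 0 0 0 0 0 0;0.06 0 0 0 0 0 0;0 0 0 0 0 0 0;0 0 0 0 0 0 0;0 0 0 0 0 0 0;0 0 0 0 0 0 0;0 0 0 0 0 0 0'; python3 st.py
```

```text
clock: 31.5
position: [0.5018, 0.1214, 0.0898]
ee_rot: [0.645, 0.764, 0.001, -0.0]
ft_force: [-0.7, -0.5, -0.3]
grip_width: 0.004
t 31.50 tcp dock x 0.0029 y -0.0002 z 0.0898 | force along push -0.39 lat 0.79 z -0.29 | carrier x if touching 0.0589
turn [ 0.011 -0.016  0.006] dz units -0.031 dy(tool) units -0.006
```

```bash
python3 -m crank '0.04 0 0 0 0 0 0;0.04 0 0 0 0 0 0;0.04 0 0 0 0 0 0;0 0 0 0 0 0 0;0 0 0 0 0 0 0;0 0 0 0 0 0 0;0 0 0 0 0 0 0;0 0 0 0 0 0 0;0 0 0 0 0 0 0;0 0 0 0 0 0 0'; python3 st.py;python3 - <<'E'
from h import *
b,_=camera("side")
c=cv2.resize(b[225:340,310:400,::-1],None,fx=8,fy=5.2,interpolation=cv2.INTER_CUBIC)
c=np.clip(255*(c/255.)**0.5,0,255).astype(np.uint8)
cv2.imwrite("pics/p14s.png",c)
E
```

```text
clock: 32.5
position: [0.5009, 0.1264, 0.0898]
ee_rot: [0.645, 0.764, 0.001, -0.0]
ft_force: [0.5, -1.2, -0.1]
grip_width: 0.002
t 32.50 tcp dock x 0.0080 y -0.0003 z 0.0898 | force along push -1.29 lat -0.27 z -0.07 | carrier x if touching 0.0640
turn [ 0.012 -0.015  0.004] dz units -0.031 dy(tool) units -0.006
```

View pics/p14s.png

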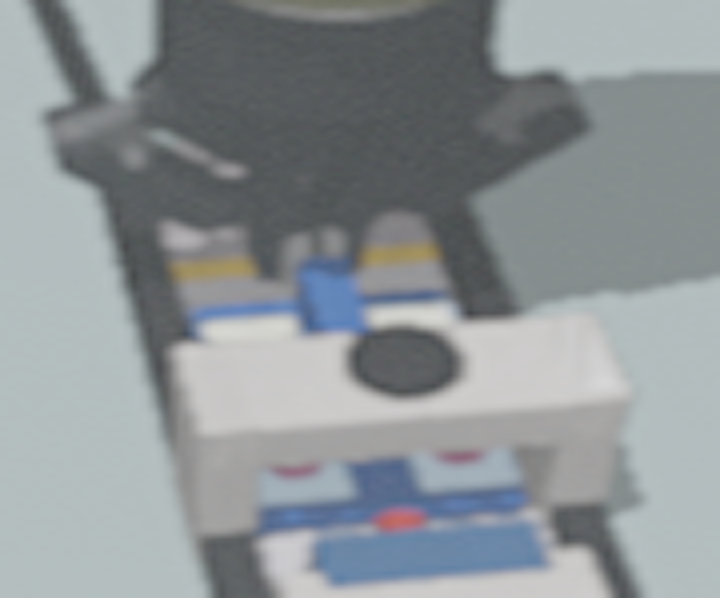

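The view shows the carrier lying flat in the bay, with the nose (row 510 of the crop) almost at the red tip (400,520). I'll move in small steps now.

```bash
python3 -m crank '0.02 0 0 0 0 0 0;0.02 0 0 0 0 0 0;0.02 0 0 0 0 0 0;0.02 0 0 0 0 0 0;0 0 0 0 0 0 0;0 0 0 0 0 0 0;0 0 0 0 0 0 0;0 0 0 0 0 0 0;0 0 0 0 0 0 0;0 0 0 0 0 0 0'; python3 st.py
```

```text
clock: 33.55
position: [0.5006, 0.1281, 0.0898]
ee_rot: [0.646, 0.763, 0.001, 0.0]
ft_force: [0.2, -3.3, -0.2]
grip_width: 0.005
t 33.55 tcp dock x 0.0097 y -0.0003 z 0.0898 | force along push -3.33 lat 0.32 z -0.16 | carrier x if touching 0.0657
turn [ 0.011 -0.002 -0.007] dz units -0.03 dy(tool) units -0.006
```

```bash
python3 -m crank '0.02 0 0 0 0 0 0;0.02 0 0 0 0 0 0;0.02 0 0 0 0 0 0;0.02 0 0 0 0 0 0;0.01 0 0 0 0 0 0;0.01 0 0 0 0 0 0;0.01 0 0 0 0 0 0;0.01 0 0 0 0 0 0;0.01 0 0 0 0 0 0;0.01 0 0 0 0 0 0'; python3 st.py; python3 st.py
```

```text
clock: 34.55
position: [0.5005, 0.1286, 0.0898]
ee_rot: [0.648, 0.762, -0.001, 0.003]
ft_force: [-0.0, -6.1, 1.9]
grip_width: 0.0
t 34.55 tcp dock x 0.0102 y -0.0002 z 0.0898 | force along push -5.96 lat 1.02 z 1.86 | carrier x if touching 0.0662
turn [ 0.009  0.039 -0.04 ] dz units -0.03 dy(tool) units -0.005
t 34.55 tcp dock x 0.0102 y -0.0002 z 0.0898 | force along push -5.96 lat 1.02 z 1.86 | carrier x if touching 0.0662
turn [ 0.009  0.039 -0.04 ] dz units -0.03 dy(tool) units -0.005
```

```bash
python3 -m crank '0.02 0 0 0 0 0 0;0.02 0 0 0 0 0 0;0.02 0 0 0 0 0 0;0.02 0 0 0 0 0 0;0.02 0 0 0 0 0 0;0.02 0 0 0 0 0 0;0.02 0 0 0 0 0 0;0.02 0 0 0 0 0 0;0.02 0 0 0 0 0 0;0.02 0 0 0 0 0 0'; python3 st.py
```

```text
clock: 35.55
position: [0.5004, 0.1292, 0.0899]
ee_rot: [0.65, 0.76, -0.004, 0.006]
ft_force: [0.7, -6.7, 1.5]
grip_width: 0.002
t 35.55 tcp dock x 0.0108 y -0.0002 z 0.0899 | force along push -6.71 lat 0.39 z 1.53 | carrier x if touching 0.0668
turn [ 0.006  0.098 -0.089] dz units -0.027 dy(tool) units -0.005
```

```bash
python3 -m crank '0.02 0 0 0 0.02 -0.02 0;0.02 0 0 0 0.02 -0.02 0;0.02 0 0 0 0.02 -0.02 0;0.02 0 0 0 0.02 -0.02 0;0.02 0 0 0 0.01 -0.01 0;0.02 0 0 0 0.01 -0.01 0;0.02 0 0 0 0.01 -0.01 0;0.02 0 0 0 0.01 -0.01 0;0.02 0 0 0 0.01 -0.01 0;0.02 0 0 0 0.01 -0.01 0'; python3 st.py
```

```text
clock: 36.55
position: [0.5006, 0.1288, 0.0898]
ee_rot: [0.645, 0.764, -0.001, 0.001]
ft_force: [1.1, -7.4, -0.0]
grip_width: 0.003
t 36.55 tcp dock x 0.0104 y -0.0003 z 0.0898 | force along push -7.44 lat 0.10 z -0.02 | carrier x if touching 0.0664
turn [0.006 0.021 0.002] dz units -0.03 dy(tool) units -0.007
```

```bash
python3 -m crank '0.03 0 0 0 0.01 -0.01 0;0.03 0 0 0 0.01 -0.01 0;0.03 0 0 0 0.01 -0.01 0;0.03 0 0 0 0.01 -0.01 0;0.03 0 0 0 0.01 -0.01 0;0.03 0 0 0 0.01 -0.01 0;0.03 0 0 0 0.01 -0.01 0;0.03 0 0 0 0.01 -0.01 0;0.03 0 0 0 0.01 -0.01 0;0.03 0 0 0 0.01 -0.01 0'; python3 st.py
```

```text
clock: 37.55
position: [0.5007, 0.129, 0.0898]
ee_rot: [0.644, 0.765, -0.0, 0.001]
ft_force: [1.2, -8.9, 1.0]
grip_width: -0.003
t 37.55 tcp dock x 0.0105 y -0.0004 z 0.0898 | force along push -8.97 lat 0.27 z 1.01 | carrier x if touching 0.0665
turn [0.006 0.011 0.029] dz units -0.029 dy(tool) units -0.011
```

```bash
python3 -m crank '0.035 0 0 0 0.01 0 0;0.035 0 0 0 0.01 0 0;0.035 0 0 0 0.01 0 0;0.035 0 0 0 0.01 0 0;0.035 0 0 0 0.01 0 0;0.035 0 0 0 0.01 0 0;0.035 0 0 0 0.01 0 0;0.035 0 0 0 0.01 0 0;0.035 0 0 0 0.01 0 0;0.035 0 0 0 0.01 0 0'; python3 st.py;python3 - <<'E'
from h import *
b,_=camera("side")
c=cv2.resize(b[225:340,310:400,::-1],None,fx=8,fy=5.2,interpolation=cv2.INTER_CUBIC)
c=np.clip(255*(c/255.)**0.5,0,255).astype(np.uint8)
cv2.imwrite("pics/p15s.png",c)
E
```

```text
clock: 38.55
position: [0.5006, 0.1291, 0.0898]
ee_rot: [0.649, 0.761, -0.001, 0.001]
ft_force: [1.7, -7.6, 1.9]
grip_width: -0.006
t 38.55 tcp dock x 0.0107 y -0.0003 z 0.0898 | force along push -7.72 lat -0.38 z 1.93 | carrier x if touching 0.0667
turn [ 0.001  0.017 -0.059] dz units -0.03 dy(tool) units -0.008
```

View pics/p15s.png

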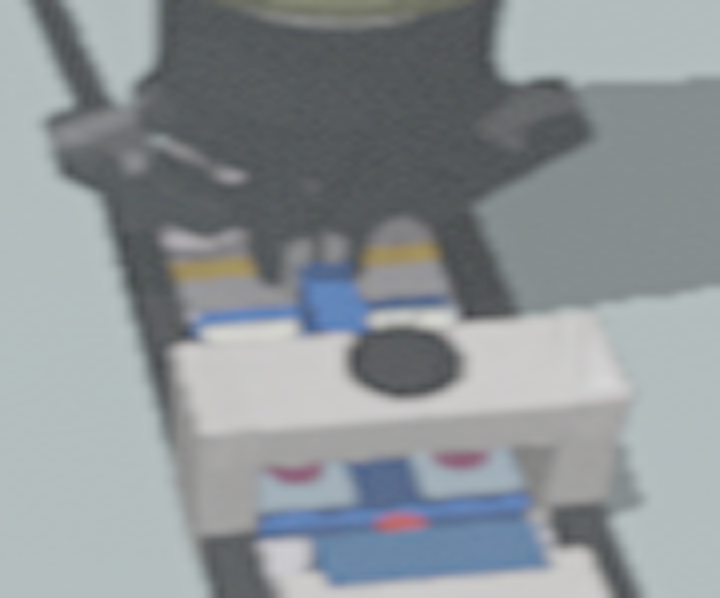

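```bash
python3 -m crank '0.045 0 0 0 0.01 -0.02 0;0.045 0 0 0 0.01 -0.02 0;0.045 0 0 0 0.01 -0.02 0;0.045 0 0 0 0.01 -0.01 0;0.045 0 0 0 0.01 -0.01 0;0.045 0 0 0 0.01 -0.01 0;0.045 0 0 0 0.01 -0.01 0;0.045 0 0 0 0.01 -0.01 0;0.045 0 0 0 0.01 -0.01 0;0.045 0 0 0 0.01 -0.01 0'; python3 st.py
```

```text
clock: 39.6
position: [0.5005, 0.1297, 0.0899]
ee_rot: [0.647, 0.762, -0.002, 0.003]
ft_force: [1.0, -9.6, 0.9]
grip_width: 0.003
t 39.60 tcp dock x 0.0112 y -0.0004 z 0.0899 | force along push -9.66 lat 0.67 z 0.89 | carrier x if touching 0.0672
turn [-0.002  0.05  -0.036] dz units -0.028 dy(tool) units -0.011
```

```bash
python3 -m crank '0.05 0 0 0 0.015 -0.015 0;0.05 0 0 0 0.015 -0.015 0;0.05 0 0 0 0.015 -0.015 0;0.05 0 0 0 0.015 -0.015 0;0.05 0 0 0 0.015 -0.015 0;0.05 0 0 0 0.015 -0.015 0;0.05 0 0 0 0.015 -0.015 0;0.05 0 0 0 0.015 -0.015 0;0.05 0 0 0 0.015 -0.015 0;0.05 0 0 0 0.015 -0.015 0'; python3 st.py
```

```text
clock: 40.6
position: [0.5007, 0.1299, 0.0899]
ee_rot: [0.646, 0.763, -0.003, 0.002]
ft_force: [1.8, -11.3, 1.7]
grip_width: 0.001
t 40.60 tcp dock x 0.0114 y -0.0006 z 0.0899 | force along push -11.42 lat 0.11 z 1.73 | carrier x if touching 0.0674
turn [-0.006  0.049 -0.008] dz units -0.028 dy(tool) units -0.015
```

```bash
python3 -m crank '-0.01 0 0 0 0 0 0;-0.01 0 0 0 0 0 0;-0.01 0 0 0 0 0 0;-0.01 0 0 0 0 0 0;-0.01 0 0 0 0 0 0;-0.01 0 0 0 0 0 0;-0.01 0 0 0 0 0 0;-0.01 0 0 0 0 0 0;-0.01 0 0 0 0 0 0;-0.01 0 0 0 0 0 0'; python3 st.py
```

```text
clock: 41.6
position: [0.5011, 0.1282, 0.09]
ee_rot: [0.645, 0.764, -0.002, 0.001]
ft_force: [-0.1, -0.3, 0.4]
grip_width: 0.0
t 41.60 tcp dock x 0.0097 y -0.0007 z 0.0900 | force along push -0.31 lat 0.11 z 0.36 | carrier x if touching 0.0657
turn [-0.004  0.031  0.007] dz units -0.025 dy(tool) units -0.017
```

Released; the force is now near zero. I'll back away and look.

```bash
python3 -m crank '-0.1 0 0 0 0 0 0;-0.2 0 0 0 0 0 0;-0.2 0 -0.2 0 0 0 0;-0.2 0 -0.5 0 0 0 0;-0.3 0 -0.5 0 0 0 0;-0.5 0 -0.5 0 0 0 0;-0.8 0 -0.3 0 0 0 0;-0.8 0 0 0 0 0 0;-0.8 0 0 0 0 0 0;-0.3 0 0 0 0 0 0'; python3 - <<'E'
from h import *
for n,s in(("side",np.s_[225:345,310:410]),("top",np.s_[190:285,170:290])):
    b,_=camera(n)
    c=cv2.resize(b[s][:,:,::-1],None,fx=6,fy=5,interpolation=cv2.INTER_CUBIC)
    cv2.imwrite(f"pics/p16{n}.png",np.clip(255*(c/255.)**0.5,0,255).astype(np.uint8))
    cv2.imwrite(f"pics/p16{n}f.png",b[:,:,::-1])
E
```

```text
clock: 42.6
position: [0.5306, -0.0478, 0.1789]
ee_rot: [0.645, 0.764, -0.0, 0.003]
ft_force: [0.4, 0.2, 0.5]
grip_width: 0.001
```

View pics/p16side.png

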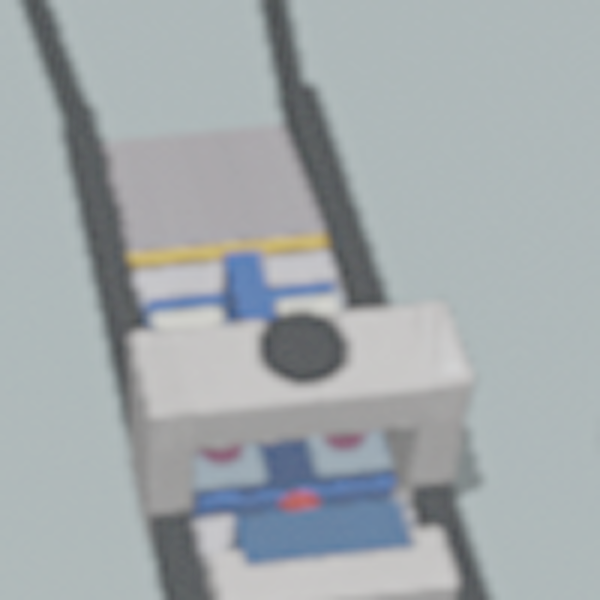

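View pics/p16topf.png

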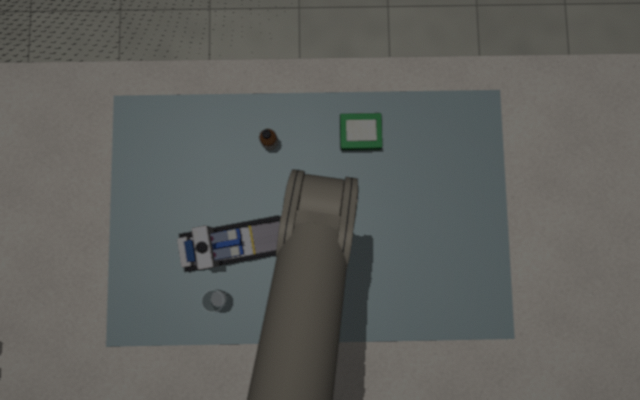

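```bash
python3 - <<'E'
from h import *
O=np.array([.500,.119]); a=np.radians(99.6); ex=np.array([np.cos(a),np.sin(a)]); ey=np.array([-ex[1],ex[0]])
S0=np.load("side0.npz")['p']; S1=cv2.imread("pics/p16sidef.png")[:,:,::-1]
def dk(u,v,z):
    P=onz("side",u,v,z); return ((P[:,:2]-O)@np.stack([ex,ey],1)).round(4)
for n,p in(("start",S0),("now",S1)):
    hsv=cv2.cvtColor(np.ascontiguousarray(p),cv2.COLOR_RGB2HSV)
    m=(((hsv[...,0]<8)|(hsv[...,0]>172))&(hsv[...,1]>110)); m[:315]=0; m[335:]=0; m[:,:350]=0; m[:,372:]=0
    v,u=np.nonzero(m); print(n,"red rows",v.min(),v.max(),"cen",u.mean(),v.mean(),dk([u.mean()],[v.mean()],.0145))
print("nose", dk([310+195/6,310+395/6],[225+492/5,225+475/5],.019), "rear",dk([310+145/6,310+335/6],[225+302/5,225+286/5],.019), "lip far edge",dk([310+130/6,310+330/6],[225+264/5,225+247/5],.012))
for n in(0,):
    for s,p in(("top0.npz","pics/p16topf.png"),("side0.npz","pics/p16sidef.png")):
        d=np.abs(np.load(s)['p'].astype(int)-cv2.imread(p)[:,:,::-1]).sum(2)
        if "top" in s: print("bottle,box,beaker diff",d[125:150,255:285].max(),d[110:152,336:386].max(),d[285:312,202:232].max())
        else: print("side diff",d[228:266,218:246].max(),d[163:203,218:265].max(),d[282:324,408:443].max())
E
```

```text
start red rows 323 326 cen 359.53846153846155 324.53846153846155 [[ 0.1097 -0.    ]]
now red rows 324 326 cen 359.3333333333333 324.8333333333333 [[ 0.1102 -0.0005]]
nose [[ 0.1057 -0.0303]
 [ 0.1076  0.0299]] rear [[ 0.0235 -0.0317]
 [ 0.025   0.03  ]] lip far edge [[ 0.0002 -0.0328]
 [ 0.0016  0.034 ]]
bottle,box,beaker diff 19 23 19
side diff 34 35 33
```

```bash
python3 -c "
from workcell import *
print(hand_in())"
```

```text
the job is handed in; nothing more can be done
None
```

I placed the carrier in the lane, pushed it over the lip into the bay, and pressed it against the sprung tip. It was handed in at about 42.7 s. No verdict was reported.

**What I did:**
- **Lane:** I gripped the carrier by its rib and set it down flat, centre about 165 mm before the dock's origin, rib trailing, then let go.
- **Ramp:** I pushed it up the ramp with closed fingers. It stalled twice:
  - At the lip, the finger seemed to be holding the rear end down. Backing off and then pushing along the slope cleared it.
  - With the nose just reaching the bridge, about 8.7 N did not move it, probably because it sat slightly skewed. I gripped the rib for a moment and turned it about 2°, and it slid on.
- **While gripped:** the gripper carried about 2.5 N of the carrier's weight, so it was partly supported there. Its height stayed well under the 28 mm limit.
- **Pressing home:** I pushed up to 11.4 N at the wrist, which I estimate put 8–10 N on the tip. I then eased off slowly and backed away.

**Last checks:**
- The carrier looks flat, centred and square in the bay, with its centre about 66 mm beyond the dock's origin and its rear end more than 20 mm behind the lip.
- The bottle, slide box and beaker show no change between the first and last pictures.
- **Touching the tip:** the nose lies at the tip within about 2 mm, which is as fine as the picture can show. That it still touches rests on the push force rising gradually, as a spring would. I did not measure it after letting go.
- **Camera disagreement:** the two cameras differed by 2–5 mm on where the dock is, so I averaged them.

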